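Load a glass roundel into the edging jig with a paddle

TASK

Pick up the blue-handled paddle by its handle with the glass roundel lying loose on its blade, carry it level and lower the blade into the slot of the wooden jig so that the roundel comes to lie on the two rails. With the paddle's heel push the roundel under the brass bar's clear lip and on, bar and all, until the bar is felt to be fully home, and press it there for about half a second with roughly 10 newtons, never pressing with more than 20. Then draw the paddle straight back out, leaving the roundel seated, lay the paddle flat on the cork mat again and let go; keep the fingers off the glass, never tip the glass and leave the jar, the brass weight and the scrubbing brush alone.

Things in the scene. Friction and masses are not known exactly. Their poses are not given: they have to be found in the camera images.
- paddle: Steel paddle with blue handle, 0.25 kg, flat underside, lying on the mat with the roundel on its blade. Origin: on the underside, 20 mm behind the blade's tip; x along the blade to the tip, z up. Blade x = -36 to +20 mm, 32 mm wide, 4 mm thick. Handle x = -180 to -90 mm, 24 mm wide, 36 mm high
- paddle_heel (a point): Foot of the paddle's upright heel: at paddle x = -36 mm, on the underside; axes as the paddle's. The heel's flat front face looks to +x, is 32 mm wide, and its top is 18 mm above the underside; it pushes the roundel's rear edge. Behind it a neck 14 mm wide, 12 mm high leads to the handle
- paddle_grip (a point): Middle of the paddle's handle, at paddle x = -135 mm, 26 mm above the underside: where to grip it from above, a finger on either side; axes as the paddle's. Paddle and glass balance some 40 mm ahead of it; a grip of about 55 N holds it level
- roundel: Loose amber glass disc with a red and yellow centre, 64 mm across, 6 mm thick, about 55 g (varies). Origin: centre of its underside, z up. At the start it lies on the blade, its rear edge 2 to 8 mm ahead of the heel; it is wider than the blade and nothing holds it but friction
- jig: Wooden jig fixed to the table. Origin: on the table; x is the push direction, z up. Base x = -70 to +90 mm, 130 mm wide, 8 mm thick. Two dark rails along its whole length, tops 26 mm above the table. Aluminium guides on the rails from x = -30 mm on, 80 mm apart, 10 mm high. With the bar home the roundel's centre is somewhere at x = +16 to +32 mm
- jig_slot (a point): Set-down place, at jig x = -45 mm, y = 0, rail-top height; axes as the jig's. The slot between the rails is 44 mm wide, open at the rear (x = -70 mm), its floor 18 mm lower. With the blade's underside 8 mm below the rail tops, the roundel lies on the rails, blade 4 mm under it, heel behind it. Retreat along -x 65 mm or more before lifting the blade
- bar_face (a point): Brass bar: middle of its front face's lower edge, at rail-top height; axes as the jig's; face 72 mm wide, looks to -x. A clear lip reaches 16 mm forward of it, 10.5 mm above the rails. It slides along +x at a push of 2 to 5 N, stays where left, and ends at a firm hidden stop, set differently each time, 12 to 30 mm on. Roundel's centre when seated: 32 mm before this face
- mat: Cork mat 260 by 100 mm, 4 mm thick, fixed. Origin: on the table, within 15 mm of under the paddle's origin at the start; its centre is at mat x = -70 mm; x along its length
- jar: Bystander: glass jar with steel cap, 54 mm across, 90 mm high; origin at the centre of its underside
- weight: Bystander: brass weight 50 mm across, 54 mm high; origin at the centre of its underside
- scrubber: Bystander: scrubbing brush with wooden back, 160 by 45 by 43 mm, bristles down; origin at the centre of its underside
Not all that is in view belongs to the job. Leave any black or green look-alike of the roundel alone.

How it is judged:
By the outcome, as a careful person would: the job done as asked, in the order asked, and still so for the second after the job is handed in, with the robot touching nothing.
It also fails if it takes over 72 s, if anything falls off the work surface, if the arm or the gripper's body presses on something with over 40 N, if the wrist force passes 120 N, or if a joint passes its speed limit or range.

ROBOT

A 6-joint arm with a two-finger parallel gripper is mounted at the origin on the work surface. World frame = base frame: x ahead of the robot, y to its left, z up, the work surface at z = 0. Lengths are in m, angles in rad, forces in N, time in s.
With the tool pointing down it reaches from about 0.4 to 0.825 m from the base axis. Payload 7 kg.
Tool frame: the origin (TCP) lies on the centre line of the jaws, within the pads' length; the fingertips stand 22 mm ahead of it and the grasp point (between the pads) lies 3 mm ahead of it (arm.tcp_to_tips is the distance from the TCP to the fingertips, in m); z points along the fingers, y is the line along which they close (so a half turn about z gives the same grasp; the last joint's range is limited). The gripper opens to 88 mm and grips with 3 to 60 N. Pads are 19 mm wide; open, the fingers measure 130 mm over their backs; the gripper's body (78 mm by 193 mm) begins 47 mm behind the grasp point.
Start: joints at [1.527, 0.359, 0.012, 0, -1.224, -0.288], TCP at [0.22, 0.638, 0.249] pointing down, gripper open.
Joint ranges: [-3.07, 3.07], [-1.43, 2.12], [-1.02, 1.25], [-3.03, 1.67], [-3.05, -0], [-3.03, 3.03]. Speed limits (rad/s): [2.39, 2.39, 3.01, 3.14, 3.14, 3.14].

INTERFACE

Orientations are given as [roll, pitch, yaw] about the fixed x, y, z axes, in that order (R = Rz(yaw) Ry(pitch) Rx(roll)).
In Python, from station import arm gives the robot as it stands.
- The arm moves only by the tool jog_arm, never from a script. Its argument "targets" is a list of rows, each an object of numbers: "dx", "dy", "dz": the shift along the tool's x, y, z in mm; "rx", "ry", "rz": the turn, a rotation vector about the tool's x, y, z in rad; "gripper": the closure, from 0 (fully open) to 1 (shut). In form: [{"dx": .., "dy": .., "dz": .., "rx": .., "ry": .., "rz": .., "gripper": ..}, ...]. A call has exactly 8 rows; each row is the pose to reach, as a shift and turn from the pose commanded when the call began, along the tool's axes at that moment; what a row does not reach only later rows make up. A row lasts 1/12 s, in which the tool goes at most 41.7 mm and 7.16 degrees, less where a joint would pass 70% of its speed; a pose out of reach is approached as far as the arm can. A call with a gripper value outside its range is refused whole. The fingers move at their own pace and stop on an object; "force" is the grip in N (left out, the last holds). Time passes only in rows, so rows that repeat a pose let the fingers close, or fill a call up. It gives the time, the measured TCP pose, the force, the opening and the grip force at its end, in the units of the state.
- arm.get_state(): the state, without advancing time (a new reading comes with each control period).
- arm.grab_frame(name): name is "scene" or "top" or "wrist"; returns a dict with "frame" (420x560x3 uint8, red, green, blue), "z_map" (420x560 float32, m along the optical axis (not along the pixel's ray), 0 where there is no reading), "fx", "fy", "cx", "cy" (pixels), "view" (4x4, takes a point from world to camera coordinates). Camera axes: x right, y down, z forward; pixel columns grow to the right and rows downward; lengths in m; the calibration is good to about 2 mm. A picture is of the moment at which its call begins.
- arm.job_done(): hands the job in; it is judged then, once.
The state is a dict: "t": time; "q": joint angles; "qd": joint speeds; "joint_efforts": joint torques, N m; "eef_pos": TCP position; "ee_rot": TCP orientation; "force": force on the tool from outside, world axes, zero at the start; "moment": the same for the moment, N m; "width": finger opening in m; "gripper_force": force on a finger pad.
Only numpy, scipy, OpenCV 4.12 (cv2) and the standard library are available. Lean on these libraries where they do the work, as an engineer would, in place of code of your own. Each camera call takes 0.05 s, during which the arm holds its last target. There are 200 camera calls.

## Working session

There is one attempt and no reset: what is moved stays moved. The work goes in short steps, Python scripts to look and compute and a tool call to move; the robot and the scene stay as the last step left them, time stands still between calls to the robot, and variables do not carry over. Pictures are saved under pics/ and viewed, at most 13 in all, crops included, and the job is handed in when it is done.

Besides the shell and the picture viewer there is one more tool, called after "Request:" by a JSON object that holds its "api" and its "payload", one argument or row to a line. jog_arm: Moves the arm, as the interface text tells. Its arguments: {"type":"object","properties":{"targets":{"type":"array","items":{"type":"object","properties":{"dx":{"type":"number"},"dy":{"type":"number"},"dz":{"type":"number"},"rx":{"type":"number"},"ry":{"type":"number"},"rz":{"type":"number"},"gripper":{"type":"number"}}}},"force":{"type":"number"}},"required":["targets"]}

```bash
mkdir -p pics; ls; cat > h.py <<'E'
import numpy as np, cv2
from station import arm
def grab(n,save=None):
    f=arm.grab_frame(n); f['im']=f['frame'][:,:,::-1].copy()
    if save: cv2.imwrite('pics/'+save,f['im'])
    return f
def ray(f,u,v,z):
    "pixel(s) -> world on plane z"
    T=np.linalg.inv(f['view']); u=np.atleast_1d(u);v=np.atleast_1d(v)
    d=np.stack([(u-f['cx'])/f['fx'],(v-f['cy'])/f['fy'],np.ones(len(u))],1)@T[:3,:3].T
    o=T[:3,3]; s=(z-o[2])/d[:,2]
    return o+d*s[:,None]
def cloud(f):
    h,w=f['z_map'].shape; u,v=np.meshgrid(np.arange(w),np.arange(h)); z=f['z_map']
    P=np.stack([(u-f['cx'])/f['fx']*z,(v-f['cy'])/f['fy']*z,z],-1)
    T=np.linalg.inv(f['view']); return P@T[:3,:3].T+T[:3,3]
def proj(f,P):
    P=np.atleast_2d(P)@f['view'][:3,:3].T+f['view'][:3,3]
    return np.stack([P[:,0]/P[:,2]*f['fx']+f['cx'],P[:,1]/P[:,2]*f['fy']+f['cy']],1)
E
python3 - <<'E'
from h import *
a=grab('top','top0.png');b=grab('scene','scene0.png')
s=arm.get_state();print(s)
for f in(a,b):print(f['fx'],f['cx'],f['cy'],np.round(f['view'],3).tolist())
E
```

```text
pics
{'t': 0.1, 'q': array([ 1.52711708e+00,  3.59286190e-01,  1.11428310e-02, -2.92104413e-04,
       -1.22412843e+00, -2.88111066e-01]), 'qd': array([ 1.63112478e-03, -5.31719091e-04,  1.94985062e-03, -8.98843944e-04,
       -3.02009356e-05, -1.09290934e-04]), 'joint_efforts': array([-9.55358300e-04, -5.84163237e+01,  2.93750185e+01,  7.01546699e+00,
        1.01862327e-02, -6.37491348e-05]), 'eef_pos': array([0.21976075, 0.63778175, 0.2477348 ]), 'ee_rot': array([ 3.14009997e+00, -1.55981347e-04, -3.31889642e-01]), 'force': array([-0.02975109,  0.21437378,  0.19400725]), 'moment': array([-0.00803206,  0.0267867 , -0.01420482]), 'gripper_force': 0.0, 'width': 0.08751220459452423}
382.43610428406964 281.5921564551502 212.14631907830173 [[0.005, -1.0, 0.012, 0.124], [-0.993, -0.006, -0.12, 0.598], [0.12, -0.011, -0.993, 1.025], [0.0, 0.0, 0.0, 1.0]]
449.11393127980386 278.31379935958245 206.2645647487952 [[0.234, 0.972, -0.001, -0.286], [0.605, -0.147, -0.783, -0.278], [-0.761, 0.182, -0.622, 1.369], [0.0, 0.0, 0.0, 1.0]]
```

View pics/top0.png

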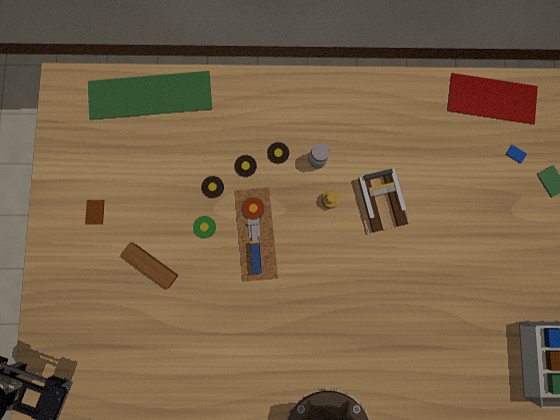

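View pics/scene0.png

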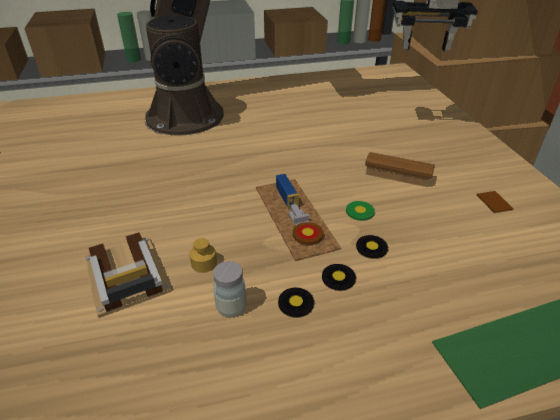

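Top view: the paddle lies on the mat (roundel at 253,208, handle at 255,258) and the jig is at (383,202), open end towards the robot. Jar (319,155), weight (331,200), brush (149,265). Candidates for the roundel: red/yellow (253,208) on the blade, green (204,227), black (212,187), (245,166), (278,153). The red/yellow one on the blade fits. I'll confirm it in a crop while measuring.

```bash
python3 - <<'E'
from h import *
f=grab('top')
a=cv2.resize(f['im'][180:290,225:285],None,fx=5,fy=5,interpolation=cv2.INTER_CUBIC)
b=cv2.resize(f['im'][160:245,345:425],None,fx=5,fy=5,interpolation=cv2.INTER_CUBIC)
H=max(len(a),len(b)); c=np.zeros((H,a.shape[1]+b.shape[1],3),np.uint8);c[:len(a),:a.shape[1]]=a;c[:len(b),a.shape[1]:]=b
cv2.imwrite('pics/crop1.png',c);print(c.shape)
hsv=cv2.cvtColor(f['im'],cv2.COLOR_BGR2HSV)
m=cv2.inRange(hsv,(100,100,40),(130,255,255));m[:,:225]=0;m[:,285:]=0;m[:180]=0;m[290:]=0
v,u=np.nonzero(m);P=ray(f,u,v,0.040)
C=cloud(f);print('depth z handle',np.median(C[m>0][:,2]))
r=cv2.minAreaRect((P[:,:2]*1000).astype(np.float32));print('handle',r)
m=cv2.inRange(hsv,(0,120,60),(14,255,255))|cv2.inRange(hsv,(170,120,60),(180,255,255));m2=np.zeros_like(m);m2[190:225,235:272]=m[190:225,235:272]
v,u=np.nonzero(m2);P=ray(f,u,v,0.014);print('roundel',cv2.minEnclosingCircle((P[:,:2]*1000).astype(np.float32)))
for n,(x,y,z) in dict(jar=(319,152,.09),weight=(331,199,.054),scrub=(149,265,.043)).items():print(n,ray(f,x,y,z))
for v in range(165,240,5):print(v,' '.join('%3d'%(1000*C[v,u,2]) for u in range(355,414,3)))
E
```

```text
(550, 700, 3)
depth z handle 0.03954768168001288
handle ((470.34796142578125, 198.13314819335938), (80.9607925415039, 23.1719913482666), 4.938703536987305)
roundel ((612.6859130859375, 207.1533966064453), 68.55387115478516)
jar [[0.75365088 0.02870587 0.09      ]]
weight [[ 0.63201909 -0.00729017  0.054     ]]
scrub [[0.45045897 0.4843627  0.043     ]]
165  -1   0   3   0  -1   2   2   2   1   0  -1   0  -1   0  -3  -2   1   0  -1   0
170  -1   0   1   1   0  -1   0   1   1  -1  48  46  50  39   3  -1   0   0   2  -2
175  -1   0   0  46  45  47 1087  46  48  49  31  26  29  35   7  -1  -3  -2   2   0
180   8   9  39  29  26   7   7   5   7   8  25  24  22  32  34  -3  -1   1  -4  -1
185   8   6  30  36  24  25   5   5   6  42  39  40  39  30  36  -2  -1   0  -4   0
190   8   7  15  38  22  41  38  42  39  39  39  38  41  40  36  34   0   0  -2   0
195  -1   9   8  38  34  36  38  39   7   7   6  14  31  25  37  34  -1   1   2   0
200   0   6   7  23  38  25  26  10   8   9   8   8  29  30  22  37  36  -1  -1   0
205   1  -4   9   8  34  35  25  21  12   7   7   7  13  23  25  34  37  -4  -4   0
210   3  -2   4   3  27  35  26  29   5   6   5   7   9  27  27  24  37   9   0   3
215  -1   1   1   7   8  34  35  28  26   8   6   6   7  17  24  21  27   9   0   1
220  -4   2   0   4   8  25  22  29  25  11   6   5   7   7  26  24  26  26   5   0
225  -2  -3  -1   1   6   9  25  24  21   6   9   9   8   5  22  25  18   1  -1  -1
230   1   0   0   0  10   8  24  28  24  24   0  -1  -1  -2  -1   0  -2  -2  -3   1
235   1   0  -2  -2  -1   0   1  -2   0  -4  -1  -1   0   1   0   0   2  -2   0   0
```

View pics/crop1.png

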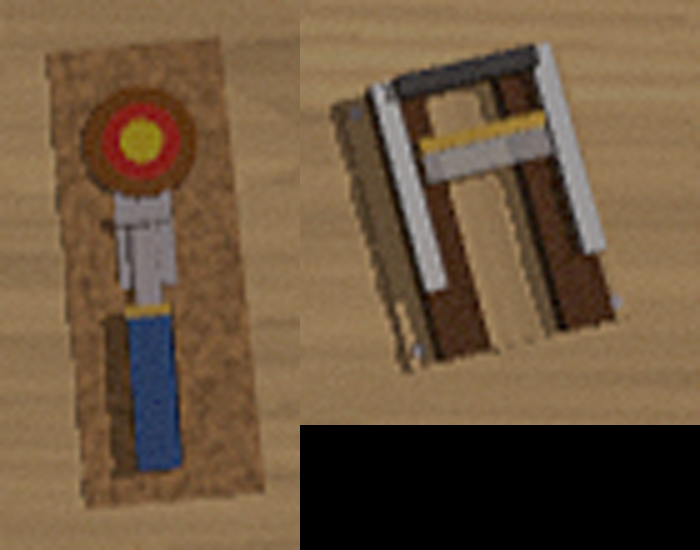

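Crop: amber disc with red ring and yellow centre lying on the steel blade (crop 138,140), confirmed as the roundel. Jig's open end points down in the image and its yaw is about +14°. Next I'll get the wrist camera's mounting and a coarse jig pose.

```bash
cat >> h.py <<'E'
from scipy.spatial.transform import Rotation as Ro
def tool():
    s=arm.get_state(); return np.array(s['eef_pos']),Ro.from_euler('xyz',s['ee_rot'])
def rel(xyz,yaw,ref=None):
    "shift mm and rotvec in present tool axes to reach world xyz (m), tool down with yaw"
    p,R=tool() if ref is None else ref
    d=R.inv().apply((np.array(xyz)-p)*1000); r=(R.inv()*Ro.from_euler('xyz',[np.pi,0,yaw])).as_rotvec()
    print('d',d.round(1),'r',r.round(4)); return d,r
E
python3 - <<'E'
from h import *
p,R=tool(); f=grab('wrist')
T=np.linalg.inv(f['view']);print('cam in tool',R.inv().apply(T[:3,3]-p).round(4),(R.inv().as_matrix()@T[:3,:3]).round(3).tolist(),f['fx'])
f=grab('top')
# jig corners of base rear etc by crop pixels /5+offset
cr=lambda x,y:((x-300)/5+345,y/5+160)
for n,(x,y,z) in dict(railL_rear=(440,362,.026),railR_rear=(612,322,.026),gR_front=(600,250,.036),gR_back=(545,45,.036),gL_front=(437,290,.036),gL_back=(380,83,.036),barL=(428,180,.04),barR=(548,152,.04)).items():
    print(n,ray(f,*cr(x,y),z).round(4)[0])
rel([.56,-.15,.30],.25)
E
```

```text
cam in tool [ 0.0822  0.0003 -0.1368] [[-0.001, -0.953, -0.304], [1.0, -0.001, -0.0], [0.0, -0.304, 0.953]] 298.3554695110579
railL_rear [ 0.5431 -0.1275  0.026 ]
railR_rear [ 0.566  -0.2245  0.026 ]
gR_front [ 0.6053 -0.2157  0.036 ]
gR_back [ 0.7216 -0.1886  0.036 ]
gL_front [ 0.5823 -0.1243  0.036 ]
gL_back [ 0.699  -0.0949  0.036 ]
barL [ 0.6434 -0.1197  0.04  ]
barR [ 0.6597 -0.1872  0.04  ]
d [578.3 634.2 -51.4] r [ 8.000e-04  2.000e-04 -5.818e-01]
```

Request:
{"api": "jog_arm", "payload": {
  "targets": [
    {"dx": 14,"dy": 14,"dz": -5},
    {"dx": 42,"dy": 43,"dz": -15},
    {"dx": 70,"dy": 72,"dz": -25},
    {"dx": 98,"dy": 100,"dz": -40},
    {"dx": 126,"dy": 129,"dz": -50},
    {"dx": 154,"dy": 157,"dz": -50},
    {"dx": 182,"dy": 186,"dz": -50},
    {"dx": 210,"dy": 215,"dz": -50}
  ]
}}

```text
invalid input at $.targets[0]: expected keys dx, dy, dz, rx, ry, rz, gripper
```

Request:
{"api": "jog_arm", "payload": {
  "targets": [
    {"dx": 28,"dy": 29},
    {"dx": 56,"dy": 57},
    {"dx": 84,"dy": 86},
    {"dx": 112,"dy": 115},
    {"dx": 140,"dy": 143},
    {"dx": 168,"dy": 172},
    {"dx": 196,"dy": 200},
    {"dx": 224,"dy": 229}
  ]
}}

```text
invalid input at $.targets[0]: expected keys dx, dy, dz, rx, ry, rz, gripper
```

Request:
{"api": "jog_arm", "payload": {
  "targets": [
    {"dx": 28,"dy": 29,"rz": -0.1},
    {"dx": 56,"dy": 57,"rz": -0.2},
    {"dx": 84,"dy": 86,"rz": -0.3},
    {"dx": 112,"dy": 115,"rz": -0.4},
    {"dx": 140,"dy": 143,"rz": -0.5},
    {"dx": 168,"dy": 172,"rz": -0.58},
    {"dx": 182,"dy": 185,"rz": -0.58},
    {"dx": 185,"dy": 187,"rz": -0.58}
  ]
}}

```text
invalid input at $.targets[0]: expected keys dx, dy, dz, rx, ry, rz, gripper
```

```bash
python3 - <<'E'
from h import *
print(arm.get_state()['t'],tool()[0],arm.get_state()['ee_rot'],arm.get_state()['qd'])
f=grab('wrist','w1.png');np.save('w1.npy',f,allow_pickle=True)
E
```

```text
0.25 [0.21982194 0.63799025 0.24810648] [ 3.14082532e+00 -7.51995963e-05 -3.31849080e-01] [-0.00013233 -0.00274698  0.00403956 -0.00016166  0.00075865  0.00162974]
```

View pics/w1.png

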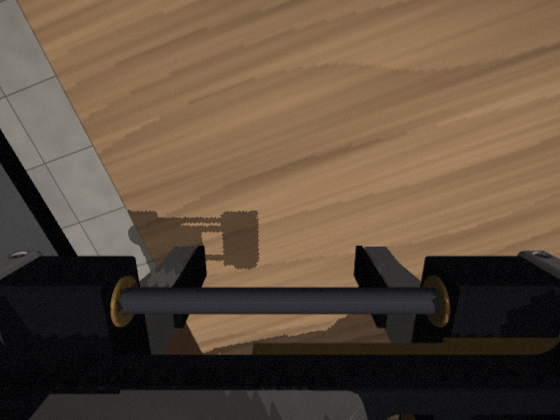

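The fingers cover the lower half of the wrist picture, so I have to stand about 80 mm behind what I want to see. The moves need all the keys; sending them again.

Request:
{"api": "jog_arm", "payload": {
  "targets": [
    {"dx": 13,"dy": 15,"dz": -5,"rx": 0,"ry": 0,"rz": 0,"gripper": 0},
    {"dx": 39,"dy": 45,"dz": -15,"rx": 0,"ry": 0,"rz": 0,"gripper": 0},
    {"dx": 65,"dy": 75,"dz": -25,"rx": 0,"ry": 0,"rz": 0,"gripper": 0},
    {"dx": 91,"dy": 105,"dz": -40,"rx": 0,"ry": 0,"rz": 0,"gripper": 0},
    {"dx": 117,"dy": 135,"dz": -50,"rx": 0,"ry": 0,"rz": 0,"gripper": 0},
    {"dx": 143,"dy": 165,"dz": -50,"rx": 0,"ry": 0,"rz": 0,"gripper": 0},
    {"dx": 169,"dy": 195,"dz": -50,"rx": 0,"ry": 0,"rz": 0,"gripper": 0},
    {"dx": 195,"dy": 225,"dz": -50,"rx": 0,"ry": 0,"rz": 0,"gripper": 0}
  ]
}}

```text
t: 0.97
eef_pos: [0.3312, 0.36, 0.299]
ee_rot: [-3.141, -0.0, -0.332]
force: [0.4, -0.3, 0.5]
width: 0.0878
gripper_force: 0.0
```

Request:
{"api": "jog_arm", "payload": {
  "targets": [
    {"dx": 26,"dy": 30,"dz": 0,"rx": 0,"ry": 0,"rz": 0,"gripper": 0},
    {"dx": 52,"dy": 60,"dz": 0,"rx": 0,"ry": 0,"rz": 0,"gripper": 0},
    {"dx": 78,"dy": 90,"dz": 0,"rx": 0,"ry": 0,"rz": 0,"gripper": 0},
    {"dx": 104,"dy": 120,"dz": 0,"rx": 0,"ry": 0,"rz": 0,"gripper": 0},
    {"dx": 130,"dy": 150,"dz": 0,"rx": 0,"ry": 0,"rz": 0,"gripper": 0},
    {"dx": 156,"dy": 180,"dz": 0,"rx": 0,"ry": 0,"rz": 0,"gripper": 0},
    {"dx": 182,"dy": 210,"dz": 0,"rx": 0,"ry": 0,"rz": 0,"gripper": 0},
    {"dx": 208,"dy": 240,"dz": 0,"rx": 0,"ry": 0,"rz": 0,"gripper": 0}
  ]
}}

```text
t: 1.63
eef_pos: [0.4496, 0.0653, 0.2991]
ee_rot: [-3.141, -0.001, -0.331]
force: [1.2, 1.0, 1.2]
width: 0.0876
gripper_force: 0.0
```

Request:
{"api": "jog_arm", "payload": {
  "targets": [
    {"dx": 26,"dy": 30,"dz": 0,"rx": 0,"ry": 0,"rz": -0.1,"gripper": 0},
    {"dx": 52,"dy": 60,"dz": 0,"rx": 0,"ry": 0,"rz": -0.2,"gripper": 0},
    {"dx": 78,"dy": 90,"dz": 0,"rx": 0,"ry": 0,"rz": -0.3,"gripper": 0},
    {"dx": 104,"dy": 120,"dz": 0,"rx": 0,"ry": 0,"rz": -0.4,"gripper": 0},
    {"dx": 130,"dy": 150,"dz": 0,"rx": 0,"ry": 0,"rz": -0.5,"gripper": 0},
    {"dx": 156,"dy": 180,"dz": 0,"rx": 0,"ry": 0,"rz": -0.58,"gripper": 0},
    {"dx": 170,"dy": 194,"dz": 0,"rx": 0,"ry": 0,"rz": -0.58,"gripper": 0},
    {"dx": 174,"dy": 197,"dz": 0,"rx": 0,"ry": 0,"rz": -0.58,"gripper": 0}
  ]
}}

```text
t: 2.3
eef_pos: [0.5507, -0.1794, 0.2976]
ee_rot: [3.141, 0.001, 0.245]
force: [-0.2, 0.6, -1.1]
width: 0.0875
gripper_force: 0.0
```

```bash
python3 - <<'E'
from h import *
s=arm.get_state();print(s['t'],s['eef_pos'],s['ee_rot'],s['qd'].round(3))
f=grab('wrist','w2.png');np.save('w2.npy',f,allow_pickle=True)
E
```

```text
2.3 [ 0.55066399 -0.17936683  0.29763567] [3.14122617e+00 1.44633712e-03 2.45367695e-01] [-0.039  0.045  0.057 -0.018 -0.019  0.01 ]
```

View pics/w2.png

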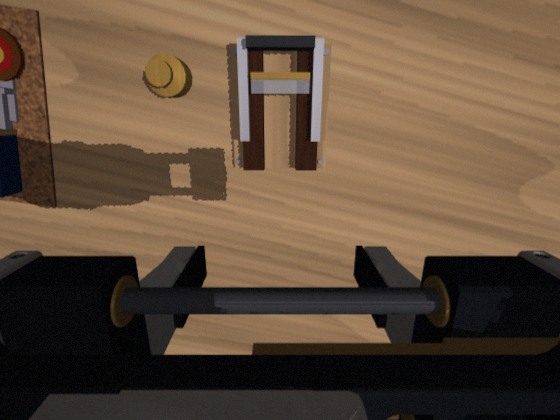

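The wrist view shows the jig square to the tool: rails end at row 170, cols 244–265 and 295–317, guides at cols 240–250 and 313–324, and the bar around (280,83). The weight is at (165,75). Fitting the jig now.

```bash
python3 - <<'E'
from h import *
f=np.load('w2.npy',allow_pickle=True).item(); im=f['im'].astype(int); C=cloud(f)
hsv=cv2.cvtColor(f['im'],cv2.COLOR_BGR2HSV)
# guide mask: bright low saturation ; rails: dark brown
roi=np.zeros((420,560),np.uint8);roi[30:180,230:335]=1
g=((hsv[...,1]<60)&(hsv[...,2]>110)&(roi>0)).astype(np.uint8)
n,l,st,ce=cv2.connectedComponentsWithStats(g)
for i in range(1,n):
    if st[i,4]>60:
        v,u=np.nonzero(l==i);P=ray(f,u,v,.036)[:,:2]*1000;print('lt',st[i],cv2.minAreaRect(P.astype(np.float32)))
d=((hsv[...,2]<75)&(hsv[...,1]>80)&(roi>0)).astype(np.uint8);d[:100]=0
n,l,st,ce=cv2.connectedComponentsWithStats(d)
for i in range(1,n):
    if st[i,4]>60:
        v,u=np.nonzero(l==i);P=ray(f,u,v,.026)[:,:2]*1000;print('dk',st[i],cv2.minAreaRect(P.astype(np.float32)))
for v in range(60,104,2):print(v,f['im'][v,285],f['im'][v,258],(C[v,285]*1000).round(0))
E
```

```text
lt [236  37  14 105 994] ((643.234375, -108.60420989990234), (120.67247009277344, 12.608884811401367), 13.854155540466309)
lt [ 311   38   18  104 1052] ((665.10302734375, -198.5887451171875), (120.00223541259766, 17.245304107666016), 10.46745777130127)
lt [251  80  58  14 775] ((660.0125122070312, -151.7919921875), (14.973143577575684, 70.6778793334961), 14.000589370727539)
dk [ 242  100   22   70 1174] ((592.90673828125, -131.0391082763672), (90.01258087158203, 28.320228576660156), 13.021505355834961)
dk [ 295  100   22   70 1218] ((610.1033935546875, -200.06674194335938), (89.96485900878906, 28.605636596679688), 14.898159980773926)
60 [ 80 110 141] [21 30 51] [ 695. -150.    9.]
62 [ 80 112 142] [18 27 48] [ 692. -151.    9.]
64 [ 84 113 143] [21 30 52] [ 690. -151.    8.]
66 [ 82 111 142] [22 28 50] [ 688. -152.   10.]
68 [ 82 112 143] [21 29 52] [ 686. -153.    7.]
70 [ 85 113 143] [17 27 48] [ 683. -153.    8.]
72 [ 65 112 146] [ 44  88 119] [ 681. -154.    9.]
74 [ 59 118 152] [ 57 114 148] [ 675. -155.   43.]
76 [ 59 117 150] [ 56 114 147] [ 672. -155.   44.]
78 [ 56 111 143] [ 57 109 139] [ 670. -156.   43.]
80 [127 126 133] [122 119 123] [ 668. -156.   40.]
82 [132 132 139] [119 115 119] [ 666. -157.   42.]
84 [135 135 139] [118 113 118] [ 664. -158.   42.]
86 [132 130 136] [117 112 118] [ 662. -158.   41.]
88 [135 136 140] [121 116 123] [ 659. -159.   43.]
90 [133 132 136] [117 114 119] [ 658. -159.   39.]
92 [134 132 138] [121 117 121] [ 655. -160.   42.]
94 [54 71 89] [11 18 39] [ 655. -160.    9.]
96 [ 83 112 144] [19 28 51] [ 652. -161.    7.]
98 [ 85 112 143] [15 30 49] [ 650. -162.    9.]
100 [ 81 111 144] [19 28 52] [ 647. -162.    9.]
102 [ 84 112 143] [21 32 52] [ 645. -163.    7.]
```

Request:
{"api": "jog_arm", "payload": {
  "targets": [
    {"dx": 0,"dy": -15,"dz": 0,"rx": 0,"ry": 0,"rz": 0,"gripper": 0},
    {"dx": -1,"dy": -50,"dz": 0,"rx": 0,"ry": 0,"rz": 0,"gripper": 0},
    {"dx": -2,"dy": -90,"dz": 0,"rx": 0,"ry": 0,"rz": 0,"gripper": 0},
    {"dx": -3,"dy": -130,"dz": 0,"rx": 0,"ry": 0,"rz": 0,"gripper": 0},
    {"dx": -4,"dy": -170,"dz": 0,"rx": 0,"ry": 0,"rz": 0,"gripper": 0},
    {"dx": -5,"dy": -210,"dz": 0,"rx": 0,"ry": 0,"rz": 0,"gripper": 0},
    {"dx": -6,"dy": -250,"dz": 0,"rx": 0,"ry": 0,"rz": 0,"gripper": 0},
    {"dx": -7,"dy": -290,"dz": 0,"rx": 0,"ry": 0,"rz": 0,"gripper": 0}
  ]
}}

```text
t: 3.02
eef_pos: [0.4701, 0.1058, 0.2991]
ee_rot: [-3.141, -0.001, 0.249]
force: [1.4, 1.0, -0.2]
width: 0.0874
gripper_force: 0.0
```

Request:
{"api": "jog_arm", "payload": {
  "targets": [
    {"dx": -1,"dy": -38,"dz": 0,"rx": 0,"ry": 0,"rz": 0.03,"gripper": 0},
    {"dx": -1,"dy": -65,"dz": 0,"rx": 0,"ry": 0,"rz": 0.08,"gripper": 0},
    {"dx": -1,"dy": -82,"dz": 0,"rx": 0,"ry": 0,"rz": 0.12,"gripper": 0},
    {"dx": -1,"dy": -90,"dz": 0,"rx": 0,"ry": 0,"rz": 0.15,"gripper": 0},
    {"dx": -1,"dy": -93,"dz": 0,"rx": 0,"ry": 0,"rz": 0.16,"gripper": 0},
    {"dx": -1,"dy": -93,"dz": 0,"rx": 0,"ry": 0,"rz": 0.16,"gripper": 0},
    {"dx": -1,"dy": -93,"dz": 0,"rx": 0,"ry": 0,"rz": 0.16,"gripper": 0},
    {"dx": -1,"dy": -93,"dz": 0,"rx": 0,"ry": 0,"rz": 0.16,"gripper": 0}
  ]
}}

```text
t: 3.68
eef_pos: [0.4478, 0.1931, 0.2987]
ee_rot: [-3.141, -0.0, 0.088]
force: [0.3, -0.0, -0.2]
width: 0.0876
gripper_force: 0.0
```

```bash
python3 - <<'E'
from h import *
s=arm.get_state();print(s['t'],s['eef_pos'],s['ee_rot'],s['qd'].round(3))
f=grab('wrist','w3.png');np.save('w3.npy',f,allow_pickle=True)
C=cloud(f);hsv=cv2.cvtColor(f['im'],cv2.COLOR_BGR2HSV)
def big(m):
    n,l,st,ce=cv2.connectedComponentsWithStats(m);i=1+np.argmax(st[1:,4]);return (l==i),st[i]
m,st=big(cv2.inRange(hsv,(100,100,40),(130,255,255)))
v,u=np.nonzero(m&(C[...,2]>.033));P=ray(f,u,v,.040)[:,:2]*1000
r=cv2.minAreaRect(P.astype(np.float32));print('handle',st,r,np.median(C[m][:,2]))
print('pca',np.degrees(np.arctan2(*np.linalg.svd(P-P.mean(0),full_matrices=0)[2][0][::-1])),P.mean(0))
m,st=big(cv2.inRange(hsv,(0,150,80),(8,255,255))|cv2.inRange(hsv,(172,150,80),(180,255,255)))
v,u=np.nonzero(m);P=ray(f,u,v,.014)[:,:2]*1000;print('red',st,cv2.minEnclosingCircle(P.astype(np.float32)))
E
```

```text
3.6833 [0.4478383  0.19311528 0.29865528] [-3.14149618e+00 -7.95062241e-05  8.84952693e-02] [-0.007  0.003  0.002  0.001  0.001 -0.004]
handle [ 268  128   18   62 1071] ((470.7601318359375, 199.42713928222656), (80.53758239746094, 22.17967987060547), 5.3242411613464355) 0.040848925235268785
pca -174.5734389138483 [472.06278641 199.21143621]
red [261  24  36  40 797] ((612.2294921875, 209.12001037597656), 22.804296493530273)
```

View pics/w3.png

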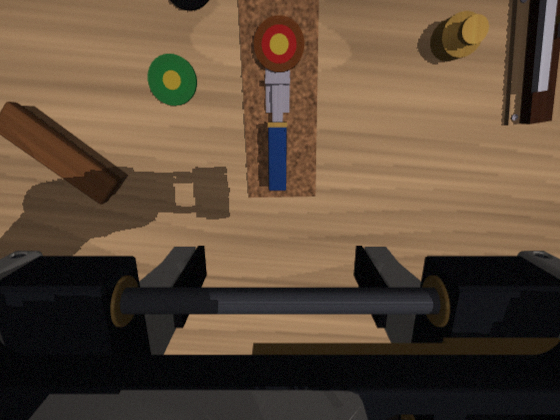

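Wrist view: handle around (277,160), roundel (278,44), brush at left, weight at (463,35), jig at top right. The fingers have free room on both sides of the handle. Descending and gripping.

Request:
{"api": "jog_arm", "payload": {
  "targets": [
    {"dx": 5,"dy": -1,"dz": 15,"rx": 0,"ry": 0,"rz": 0,"gripper": 0},
    {"dx": 10,"dy": -2,"dz": 50,"rx": 0,"ry": 0,"rz": 0,"gripper": 0},
    {"dx": 16,"dy": -3,"dz": 90,"rx": 0,"ry": 0,"rz": 0,"gripper": 0},
    {"dx": 22,"dy": -4,"dz": 130,"rx": 0,"ry": 0,"rz": 0,"gripper": 0},
    {"dx": 28,"dy": -4.3,"dz": 170,"rx": 0,"ry": 0,"rz": 0,"gripper": 0},
    {"dx": 28,"dy": -4.3,"dz": 200,"rx": 0,"ry": 0,"rz": -0.003,"gripper": 0},
    {"dx": 28,"dy": -4.3,"dz": 225,"rx": 0,"ry": 0,"rz": -0.003,"gripper": 0.2},
    {"dx": 28,"dy": -4.3,"dz": 240,"rx": 0,"ry": 0,"rz": -0.003,"gripper": 0.2}
  ]
}}

```text
t: 4.4
eef_pos: [0.4745, 0.1984, 0.0555]
ee_rot: [3.139, 0.003, 0.09]
force: [-0.3, 0.3, 0.6]
width: 0.0789
gripper_force: 0.0
```

Request:
{"api": "jog_arm", "payload": {
  "targets": [
    {"dx": 0,"dy": 0,"dz": 12,"rx": 0,"ry": 0,"rz": 0,"gripper": 0.3},
    {"dx": 0,"dy": 0,"dz": 20,"rx": 0,"ry": 0,"rz": 0,"gripper": 0.4},
    {"dx": 0,"dy": 0,"dz": 24,"rx": 0,"ry": 0,"rz": 0,"gripper": 0.5},
    {"dx": 0,"dy": 0,"dz": 26,"rx": 0,"ry": 0,"rz": 0,"gripper": 0.55},
    {"dx": 0,"dy": 0,"dz": 26,"rx": 0,"ry": 0,"rz": 0,"gripper": 0.6},
    {"dx": 0,"dy": 0,"dz": 26,"rx": 0,"ry": 0,"rz": 0,"gripper": 0.6},
    {"dx": 0,"dy": 0,"dz": 26,"rx": 0,"ry": 0,"rz": 0,"gripper": 0.6},
    {"dx": 0,"dy": 0,"dz": 26,"rx": 0,"ry": 0,"rz": 0,"gripper": 0.6}
  ]
}}

```text
t: 5.07
eef_pos: [0.4757, 0.2007, 0.0333]
ee_rot: [-3.141, -0.001, 0.091]
force: [-0.5, 0.3, 1.0]
width: 0.0356
gripper_force: 0.0
```

Request:
{"api": "jog_arm", "payload": {
  "force": 10,
  "targets": [
    {"dx": 0,"dy": 0,"dz": 0,"rx": 0,"ry": 0,"rz": 0,"gripper": 0.64},
    {"dx": 0,"dy": 0,"dz": 0,"rx": 0,"ry": 0,"rz": 0,"gripper": 0.67},
    {"dx": 0,"dy": 0,"dz": 0,"rx": 0,"ry": 0,"rz": 0,"gripper": 0.7},
    {"dx": 0,"dy": 0,"dz": 0,"rx": 0,"ry": 0,"rz": 0,"gripper": 0.72},
    {"dx": 0,"dy": 0,"dz": 0,"rx": 0,"ry": 0,"rz": 0,"gripper": 0.74},
    {"dx": 0,"dy": 0,"dz": 0,"rx": 0,"ry": 0,"rz": 0,"gripper": 0.78},
    {"dx": 0,"dy": 0,"dz": 0,"rx": 0,"ry": 0,"rz": 0,"gripper": 0.9},
    {"dx": 0,"dy": 0,"dz": 0,"rx": 0,"ry": 0,"rz": 0,"gripper": 1}
  ]
}}

```text
t: 5.73
eef_pos: [0.4753, 0.2, 0.0327]
ee_rot: [3.141, 0.0, 0.091]
force: [-0.2, -4.7, 6.5]
width: 0.0239
gripper_force: 10.0
```

Request:
{"api": "jog_arm", "payload": {
  "force": 55,
  "targets": [
    {"dx": 0,"dy": 0,"dz": 0,"rx": 0,"ry": 0,"rz": 0,"gripper": 1},
    {"dx": 0,"dy": 0,"dz": 0,"rx": 0,"ry": 0,"rz": 0,"gripper": 1},
    {"dx": 0,"dy": 0,"dz": 0,"rx": 0,"ry": 0,"rz": 0,"gripper": 1},
    {"dx": 0,"dy": 0,"dz": 0,"rx": 0,"ry": 0,"rz": 0,"gripper": 1},
    {"dx": 0,"dy": 0,"dz": 0,"rx": 0,"ry": 0,"rz": 0,"gripper": 1},
    {"dx": 0,"dy": 0,"dz": 0,"rx": 0,"ry": 0,"rz": 0,"gripper": 1},
    {"dx": 0,"dy": 0,"dz": 0,"rx": 0,"ry": 0,"rz": 0,"gripper": 1},
    {"dx": 0,"dy": 0,"dz": 0,"rx": 0,"ry": 0,"rz": 0,"gripper": 1}
  ]
}}

```text
t: 6.4
eef_pos: [0.4754, 0.2, 0.0327]
ee_rot: [3.141, 0.0, 0.091]
force: [-0.6, -4.3, 5.6]
width: 0.0236
gripper_force: 55.0
```

Request:
{"api": "jog_arm", "payload": {
  "targets": [
    {"dx": 0,"dy": 0,"dz": -1,"rx": 0,"ry": 0,"rz": 0,"gripper": 1},
    {"dx": 0,"dy": 0,"dz": -3,"rx": 0,"ry": 0,"rz": 0,"gripper": 1},
    {"dx": 0,"dy": 0,"dz": -6,"rx": 0,"ry": 0,"rz": 0,"gripper": 1},
    {"dx": 0,"dy": 0,"dz": -10,"rx": 0,"ry": 0,"rz": 0,"gripper": 1},
    {"dx": 0,"dy": 0,"dz": -15,"rx": 0,"ry": 0,"rz": 0,"gripper": 1},
    {"dx": 0,"dy": 0,"dz": -21,"rx": 0,"ry": 0,"rz": 0,"gripper": 1},
    {"dx": 0,"dy": 0,"dz": -28,"rx": 0,"ry": 0,"rz": 0,"gripper": 1},
    {"dx": 0,"dy": 0,"dz": -35,"rx": 0,"ry": 0,"rz": 0,"gripper": 1}
  ]
}}

```text
t: 7.07
eef_pos: [0.4755, 0.2004, 0.0684]
ee_rot: [-3.141, -0.0, 0.091]
force: [0.8, 0.3, -2.6]
width: 0.0235
gripper_force: 54.9
```

Request:
{"api": "jog_arm", "payload": {
  "targets": [
    {"dx": 0,"dy": 0,"dz": -8,"rx": 0,"ry": 0,"rz": 0,"gripper": 1},
    {"dx": 0,"dy": 0,"dz": -17,"rx": 0,"ry": 0,"rz": 0,"gripper": 1},
    {"dx": 0,"dy": 0,"dz": -26,"rx": 0,"ry": 0,"rz": 0,"gripper": 1},
    {"dx": 0,"dy": 0,"dz": -34,"rx": 0,"ry": 0,"rz": 0,"gripper": 1},
    {"dx": 0,"dy": 0,"dz": -41,"rx": 0,"ry": 0,"rz": 0,"gripper": 1},
    {"dx": 0,"dy": 0,"dz": -46,"rx": 0,"ry": 0,"rz": 0,"gripper": 1},
    {"dx": 0,"dy": 0,"dz": -49,"rx": 0,"ry": 0,"rz": 0,"gripper": 1},
    {"dx": 0,"dy": 0,"dz": -50,"rx": 0,"ry": 0,"rz": 0,"gripper": 1}
  ]
}}

```text
t: 7.73
eef_pos: [0.4756, 0.2005, 0.1181]
ee_rot: [-3.141, -0.001, 0.091]
force: [0.4, 0.3, -4.3]
width: 0.0237
gripper_force: 54.9
```

```bash
python3 - <<'E'
from h import *
s=arm.get_state();print(s['t'],s['eef_pos'],s['ee_rot'],s['force'],s['moment'],s['width'])
f=grab('wrist');g=grab('scene')
w=f['im'][0:270,150:400];c=cv2.resize(g['im'][130:290,230:380],None,fx=2.5,fy=2.5,interpolation=cv2.INTER_CUBIC)
o=np.zeros((400,250*1+375,3),np.uint8);o[:270,:250]=w;o[:400,250:]=c;cv2.imwrite('pics/lift.png',o)
C=cloud(f);np.save('w4.npy',f,allow_pickle=True)
p,R=tool()
for v in range(40,240,8):print(v,[tuple((R.inv().apply(C[v,u]-p)*1000).round(0)) for u in (262,278,294)])
E
```

```text
7.7333 [0.47555692 0.20047769 0.11811176] [-3.14114288e+00 -5.43297187e-04  9.11920433e-02] [ 0.35826609  0.31893489 -4.3297672 ] [-0.10393026  0.11401389  0.00152296] 0.023687315947984542
40 [(np.float64(114.0), np.float64(-8.0), np.float64(16.0)), (np.float64(114.0), np.float64(-1.0), np.float64(17.0)), (np.float64(114.0), np.float64(7.0), np.float64(17.0))]
48 [(np.float64(111.0), np.float64(-8.0), np.float64(18.0)), (np.float64(111.0), np.float64(-1.0), np.float64(18.0)), (np.float64(111.0), np.float64(7.0), np.float64(17.0))]
56 [(np.float64(108.0), np.float64(-8.0), np.float64(18.0)), (np.float64(108.0), np.float64(-1.0), np.float64(17.0)), (np.float64(108.0), np.float64(7.0), np.float64(18.0))]
64 [(np.float64(105.0), np.float64(-9.0), np.float64(25.0)), (np.float64(105.0), np.float64(-1.0), np.float64(24.0)), (np.float64(105.0), np.float64(7.0), np.float64(24.0))]
72 [(np.float64(102.0), np.float64(-9.0), np.float64(23.0)), (np.float64(102.0), np.float64(-1.0), np.float64(24.0)), (np.float64(102.0), np.float64(7.0), np.float64(24.0))]
80 [(np.float64(97.0), np.float64(-8.0), 
[... 2709 characters left out ...]
4(-2.0))]
208 [(np.float64(42.0), np.float64(-8.0), np.float64(-10.0)), (np.float64(41.0), np.float64(-1.0), np.float64(-8.0)), (np.float64(41.0), np.float64(6.0), np.float64(-9.0))]
216 [(np.float64(37.0), np.float64(-8.0), np.float64(-8.0)), (np.float64(38.0), np.float64(-1.0), np.float64(-10.0)), (np.float64(38.0), np.float64(6.0), np.float64(-9.0))]
224 [(np.float64(33.0), np.float64(-8.0), np.float64(-8.0)), (np.float64(33.0), np.float64(-1.0), np.float64(-8.0)), (np.float64(33.0), np.float64(7.0), np.float64(-8.0))]
232 [(np.float64(30.0), np.float64(-8.0), np.float64(-10.0)), (np.float64(29.0), np.float64(-1.0), np.float64(-8.0)), (np.float64(29.0), np.float64(7.0), np.float64(-7.0))]
```

View pics/lift.png

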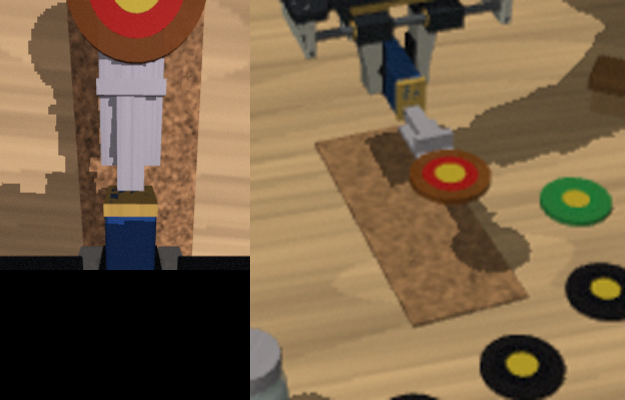

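The paddle is held level (heel and handle heights both agree) and the roundel is still on the blade. Carrying it sideways with gentle ramps.

Request:
{"api": "jog_arm", "payload": {
  "targets": [
    {"dx": 0,"dy": 2,"dz": 0,"rx": 0,"ry": 0,"rz": 0,"gripper": 1},
    {"dx": -1,"dy": 6,"dz": 0,"rx": 0,"ry": 0,"rz": 0,"gripper": 1},
    {"dx": -2,"dy": 12,"dz": 0,"rx": 0,"ry": 0,"rz": 0,"gripper": 1},
    {"dx": -3.2,"dy": 20,"dz": 0,"rx": 0,"ry": 0,"rz": 0,"gripper": 1},
    {"dx": -4.8,"dy": 30,"dz": 0,"rx": 0,"ry": 0,"rz": 0,"gripper": 1},
    {"dx": -6.8,"dy": 42,"dz": 0,"rx": 0,"ry": 0,"rz": 0,"gripper": 1},
    {"dx": -9.1,"dy": 56,"dz": 0,"rx": 0,"ry": 0,"rz": 0,"gripper": 1},
    {"dx": -11.5,"dy": 71,"dz": 0,"rx": 0,"ry": 0,"rz": 0,"gripper": 1}
  ]
}}

```text
t: 8.5
eef_pos: [0.4702, 0.127, 0.1176]
ee_rot: [3.142, 0.0, 0.091]
force: [0.8, 0.2, -2.8]
width: 0.0241
gripper_force: 54.9
```

Request:
{"api": "jog_arm", "payload": {
  "targets": [
    {"dx": -2.6,"dy": 16,"dz": 0,"rx": 0,"ry": 0,"rz": 0,"gripper": 1},
    {"dx": -5.2,"dy": 32,"dz": 0,"rx": 0,"ry": 0,"rz": 0,"gripper": 1},
    {"dx": -7.8,"dy": 48,"dz": 0,"rx": 0,"ry": 0,"rz": 0,"gripper": 1},
    {"dx": -10.4,"dy": 64,"dz": 0,"rx": 0,"ry": 0,"rz": 0,"gripper": 1},
    {"dx": -13,"dy": 80,"dz": 0,"rx": 0,"ry": 0,"rz": 0,"gripper": 1},
    {"dx": -15.6,"dy": 96,"dz": 0,"rx": 0,"ry": 0,"rz": 0,"gripper": 1},
    {"dx": -18.2,"dy": 112,"dz": 0,"rx": 0,"ry": 0,"rz": 0,"gripper": 1},
    {"dx": -20.8,"dy": 128,"dz": 0,"rx": 0,"ry": 0,"rz": 0,"gripper": 1}
  ]
}}

```text
t: 9.17
eef_pos: [0.4608, -0.0027, 0.1177]
ee_rot: [-3.142, -0.0, 0.091]
force: [0.1, -0.1, -3.7]
width: 0.0234
gripper_force: 54.9
```

Request:
{"api": "jog_arm", "payload": {
  "targets": [
    {"dx": -2.6,"dy": 16,"dz": 0,"rx": 0,"ry": 0,"rz": 0,"gripper": 1},
    {"dx": -5.2,"dy": 32,"dz": 0,"rx": 0,"ry": 0,"rz": 0,"gripper": 1},
    {"dx": -7.8,"dy": 48,"dz": 0,"rx": 0,"ry": 0,"rz": 0,"gripper": 1},
    {"dx": -10.4,"dy": 64,"dz": 0,"rx": 0,"ry": 0,"rz": 0,"gripper": 1},
    {"dx": -13,"dy": 80,"dz": 0,"rx": 0,"ry": 0,"rz": 0,"gripper": 1},
    {"dx": -15.6,"dy": 96,"dz": 0,"rx": 0,"ry": 0,"rz": 0,"gripper": 1},
    {"dx": -18.2,"dy": 112,"dz": 0,"rx": 0,"ry": 0,"rz": 0,"gripper": 1},
    {"dx": -20.8,"dy": 128,"dz": 0,"rx": 0,"ry": 0,"rz": 0,"gripper": 1}
  ]
}}

```text
t: 9.83
eef_pos: [0.4514, -0.1319, 0.1177]
ee_rot: [3.142, -0.0, 0.091]
force: [1.0, -0.3, -3.0]
width: 0.0235
gripper_force: 54.9
```

Request:
{"api": "jog_arm", "payload": {
  "targets": [
    {"dx": -2.4,"dy": 15,"dz": 0,"rx": 0,"ry": 0,"rz": 0,"gripper": 1},
    {"dx": -4.7,"dy": 29,"dz": 0,"rx": 0,"ry": 0,"rz": 0,"gripper": 1},
    {"dx": -6.6,"dy": 41,"dz": 0,"rx": 0,"ry": 0,"rz": 0,"gripper": 1},
    {"dx": -8.2,"dy": 51,"dz": 0,"rx": 0,"ry": 0,"rz": 0,"gripper": 1},
    {"dx": -9.5,"dy": 59,"dz": 0,"rx": 0,"ry": 0,"rz": 0,"gripper": 1},
    {"dx": -10.5,"dy": 65,"dz": 0,"rx": 0,"ry": 0,"rz": 0,"gripper": 1},
    {"dx": -11.2,"dy": 69,"dz": 0,"rx": 0,"ry": 0,"rz": 0,"gripper": 1},
    {"dx": -11.6,"dy": 72,"dz": 0,"rx": 0,"ry": 0,"rz": 0,"gripper": 1}
  ]
}}

```text
t: 10.5
eef_pos: [0.4472, -0.2033, 0.1176]
ee_rot: [-3.142, 0.0, 0.091]
force: [0.0, -0.4, -3.4]
width: 0.0242
gripper_force: 54.9
```

Request:
{"api": "jog_arm", "payload": {
  "targets": [
    {"dx": 0,"dy": 0,"dz": 0,"rx": 0,"ry": 0,"rz": -0.006,"gripper": 1},
    {"dx": 0,"dy": 0,"dz": 0,"rx": 0,"ry": 0,"rz": -0.022,"gripper": 1},
    {"dx": 0,"dy": 0,"dz": 0,"rx": 0,"ry": 0,"rz": -0.046,"gripper": 1},
    {"dx": 0,"dy": 0,"dz": 0,"rx": 0,"ry": 0,"rz": -0.076,"gripper": 1},
    {"dx": 0,"dy": 0,"dz": 0,"rx": 0,"ry": 0,"rz": -0.106,"gripper": 1},
    {"dx": 0,"dy": 0,"dz": 0,"rx": 0,"ry": 0,"rz": -0.13,"gripper": 1},
    {"dx": 0,"dy": 0,"dz": 0,"rx": 0,"ry": 0,"rz": -0.146,"gripper": 1},
    {"dx": 0,"dy": 0,"dz": 0,"rx": 0,"ry": 0,"rz": -0.152,"gripper": 1}
  ]
}}

```text
t: 11.17
eef_pos: [0.4474, -0.2026, 0.1176]
ee_rot: [3.142, -0.0, 0.245]
force: [0.2, -0.2, -2.2]
width: 0.0238
gripper_force: 54.9
```

```bash
python3 - <<'E'
from h import *
s=arm.get_state();print(s['t'],s['eef_pos'],s['ee_rot'],s['force'],s['qd'].round(3))
f=grab('wrist');g=grab('top')
w=f['im'][0:270,130:430];c=cv2.resize(g['im'][150:260,330:450],None,fx=4,fy=4,interpolation=cv2.INTER_CUBIC)
o=np.zeros((440,780,3),np.uint8);o[:270,:300]=w;o[:,300:]=c;cv2.imwrite('pics/over.png',o)
np.save('w5.npy',f,allow_pickle=True);np.save('t5.npy',g,allow_pickle=True)
# jig points expected in top/wrist for check
J=lambda x,y,z:np.array([.6255,-.160,0])+np.array([.9706*x-.2406*y,.2406*x+.9706*y,z])
for P in [J(-.07,.022,.026),J(-.07,-.022,.026),J(-.03,.04,.036),J(-.03,-.04,.036),J(.044,0,.026),J(.028,0,.0405)]:print(proj(f,P).round(1),proj(g,P).round(1))
hsv=cv2.cvtColor(g['im'],cv2.COLOR_BGR2HSV)
rr=cv2.inRange(hsv,(0,150,80),(8,255,255))|cv2.inRange(hsv,(172,150,80),(180,255,255));rr[:150]=0;rr[260:]=0;rr[:,:330]=0;rr[:,450:]=0
v,u=np.nonzero(rr);P=ray(g,u,v,s['eef_pos'][2]-.0175)[:,:2];c=cv2.minEnclosingCircle((P*1000).astype(np.float32));print('red',c,len(P))
p,R=tool();print('roundel in tool',R.inv().apply(np.array([c[0][0]/1000,c[0][1]/1000,p[2]])-p)*1000)
E
```

```text
11.1667 [ 0.44742524 -0.20263695  0.11757378] [ 3.14159065e+00 -1.07170178e-05  2.45058400e-01] [ 0.18657956 -0.22861546 -2.24296341] [-0.001 -0.001  0.001 -0.    -0.002  0.049]
[[250.7  66.2]] [[382.9 229.2]]
[[313.8  66.3]] [[398.1 225.5]]
[[218.6  -6.5]] [[373.9 216.4]]
[[346.6  -6.3]] [[401.5 209.7]]
[[ 283.  -148.9]] [[379.7 188.2]]
[[ 283.1 -132.7]] [[382.6 192.8]]
red ((580.5535278320312, -171.90716552734375), 22.005876541137695) 143
roundel in tool [1.36660841e+02 2.18719373e+00 8.94249040e-03]
```

View pics/over.png

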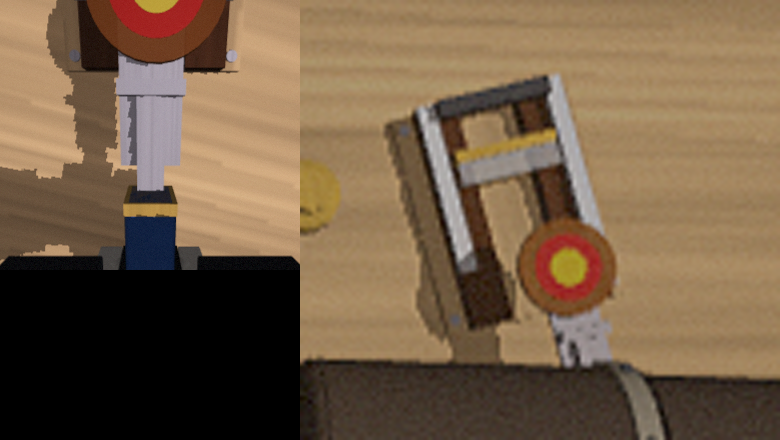

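Wrist crop: roundel centred over the rails (156,0), heel at cols 118–185, rail rear edge at row 69. This agrees with the predicted jig pose to about 1 mm. Lowering.

Request:
{"api": "jog_arm", "payload": {
  "targets": [
    {"dx": 0,"dy": 0,"dz": 2,"rx": 0,"ry": 0,"rz": 0,"gripper": 1},
    {"dx": 0,"dy": 0,"dz": 7,"rx": 0,"ry": 0,"rz": 0,"gripper": 1},
    {"dx": 0,"dy": 0,"dz": 15,"rx": 0,"ry": 0,"rz": 0,"gripper": 1},
    {"dx": 0,"dy": 0,"dz": 25,"rx": 0,"ry": 0,"rz": 0,"gripper": 1},
    {"dx": 0,"dy": 0,"dz": 35,"rx": 0,"ry": 0,"rz": 0,"gripper": 1},
    {"dx": 0,"dy": 0,"dz": 45,"rx": 0,"ry": 0,"rz": 0,"gripper": 1},
    {"dx": 0,"dy": 0,"dz": 53,"rx": 0,"ry": 0,"rz": 0,"gripper": 1},
    {"dx": 0,"dy": 0,"dz": 58,"rx": 0,"ry": 0,"rz": 0,"gripper": 1}
  ]
}}

```text
t: 11.93
eef_pos: [0.4466, -0.2028, 0.0581]
ee_rot: [-3.141, 0.002, 0.243]
force: [-0.8, -0.7, -2.7]
width: 0.0238
gripper_force: 54.9
```

Request:
{"api": "jog_arm", "payload": {
  "targets": [
    {"dx": 0,"dy": 0,"dz": 3,"rx": 0,"ry": 0,"rz": 0,"gripper": 1},
    {"dx": 0,"dy": 0,"dz": 5,"rx": 0,"ry": 0,"rz": 0,"gripper": 1},
    {"dx": 0,"dy": 0,"dz": 7,"rx": 0,"ry": 0,"rz": 0,"gripper": 1},
    {"dx": 0,"dy": 0,"dz": 9,"rx": 0,"ry": 0,"rz": 0,"gripper": 1},
    {"dx": 0,"dy": 0,"dz": 11,"rx": 0,"ry": 0,"rz": 0,"gripper": 1},
    {"dx": 0,"dy": 0,"dz": 12.5,"rx": 0,"ry": 0,"rz": 0,"gripper": 1},
    {"dx": 0,"dy": 0,"dz": 13.5,"rx": 0,"ry": 0,"rz": 0,"gripper": 1},
    {"dx": 0,"dy": 0,"dz": 13.5,"rx": 0,"ry": 0,"rz": 0,"gripper": 1}
  ]
}}

```text
t: 12.6
eef_pos: [0.4474, -0.2029, 0.046]
ee_rot: [3.142, -0.0, 0.243]
force: [-0.6, 0.4, -2.3]
width: 0.0238
gripper_force: 54.9
```

```bash
python3 - <<'E'
from h import *
s=arm.get_state();print(s['t'],s['eef_pos'],s['ee_rot'],s['force'],s['moment'])
f=grab('wrist');g=grab('scene');k=grab('top')
w=f['im'][0:270,130:430];c=cv2.resize(g['im'][200:320,60:200],None,fx=3.4,fy=3.4,interpolation=cv2.INTER_CUBIC)
o=np.zeros((480,780,3),np.uint8);o[:270,:300]=w;o[:c.shape[0],300:300+c.shape[1]]=c
b=cv2.resize(k['im'][165:235,345:420],None,fx=3,fy=3)[:210];o[270:480,:225]=b
cv2.imwrite('pics/set.png',o)
p,R=tool();C=cloud(f)
for v in range(0,110,10):print(v,[(R.inv().apply(C[v,u]-p)*1000).round(0).tolist()+[round(1000*C[v,u,2])] for u in (255,283,311)])
E
```

```text
12.6 [ 0.44735908 -0.20286682  0.04600387] [ 3.14158705e+00 -4.87418283e-05  2.43197227e-01] [-0.61913526  0.41009626 -2.2631173 ] [-0.04654515 -0.0257975  -0.02354136]
0 [[128.0, -11.0, 13.0, 34], [128.0, 1.0, 11.0, 35], [129.0, 14.0, 14.0, 32]]
10 [[125.0, -11.0, 14.0, 32], [125.0, 1.0, 13.0, 33], [125.0, 14.0, 13.0, 33]]
20 [[121.0, -11.0, 12.0, 34], [121.0, 1.0, 14.0, 32], [121.0, 14.0, 13.0, 33]]
30 [[117.0, -11.0, 13.0, 33], [117.0, 1.0, 14.0, 33], [117.0, 14.0, 13.0, 33]]
40 [[113.0, -11.0, 13.0, 33], [113.0, 1.0, 13.0, 33], [113.0, 14.0, 13.0, 33]]
50 [[109.0, -11.0, 13.0, 33], [109.0, 1.0, 13.0, 33], [109.0, 14.0, 13.0, 34]]
60 [[107.0, -12.0, 24.0, 22], [105.0, 1.0, 16.0, 30], [106.0, 15.0, 23.0, 24]]
70 [[102.0, -12.0, 25.0, 21], [102.0, 2.0, 25.0, 22], [102.0, 15.0, 23.0, 23]]
80 [[96.0, -11.0, 10.0, 36], [96.0, 1.0, 10.0, 37], [96.0, 14.0, 9.0, 37]]
90 [[92.0, -11.0, 11.0, 35], [92.0, 1.0, 10.0, 36], [92.0, 14.0, 11.0, 36]]
100 [[88.0, -13.0, 24.0, 23], [88.0, 2.0, 16.0, 30], [88.0, 16.0, 25.0, 22]]
```

View pics/set.png

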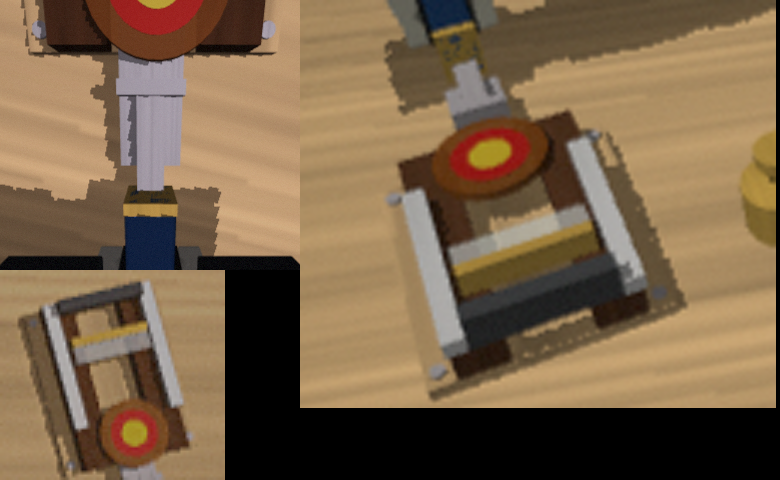

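The roundel now rests on the rails with the blade below it and the heel behind (scene crop 490,152). Pushing slowly along tool x.

Request:
{"api": "jog_arm", "payload": {
  "targets": [
    {"dx": 2,"dy": 0,"dz": 0,"rx": 0,"ry": 0,"rz": 0,"gripper": 1},
    {"dx": 4,"dy": 0,"dz": 0,"rx": 0,"ry": 0,"rz": 0,"gripper": 1},
    {"dx": 6,"dy": 0,"dz": 0,"rx": 0,"ry": 0,"rz": 0,"gripper": 1},
    {"dx": 8,"dy": 0,"dz": 0,"rx": 0,"ry": 0,"rz": 0,"gripper": 1},
    {"dx": 10,"dy": 0,"dz": 0,"rx": 0,"ry": 0,"rz": 0,"gripper": 1},
    {"dx": 12,"dy": 0,"dz": 0,"rx": 0,"ry": 0,"rz": 0,"gripper": 1},
    {"dx": 15,"dy": 0,"dz": 0,"rx": 0,"ry": 0,"rz": 0,"gripper": 1},
    {"dx": 19,"dy": 0,"dz": 0,"rx": 0,"ry": 0,"rz": 0,"gripper": 1}
  ]
}}

```text
t: 13.42
eef_pos: [0.4658, -0.1982, 0.046]
ee_rot: [-3.141, 0.0, 0.243]
force: [-0.4, -0.1, -2.4]
width: 0.0238
gripper_force: 54.9
```

Request:
{"api": "jog_arm", "payload": {
  "targets": [
    {"dx": 5,"dy": 0,"dz": 0,"rx": 0,"ry": 0,"rz": 0,"gripper": 1},
    {"dx": 10,"dy": 0,"dz": 0,"rx": 0,"ry": 0,"rz": 0,"gripper": 1},
    {"dx": 15,"dy": 0,"dz": 0,"rx": 0,"ry": 0,"rz": 0,"gripper": 1},
    {"dx": 20,"dy": 0,"dz": 0,"rx": 0,"ry": 0,"rz": 0,"gripper": 1},
    {"dx": 25,"dy": 0,"dz": 0,"rx": 0,"ry": 0,"rz": 0,"gripper": 1},
    {"dx": 29,"dy": 0,"dz": 0,"rx": 0,"ry": 0,"rz": 0,"gripper": 1},
    {"dx": 32,"dy": 0,"dz": 0,"rx": 0,"ry": 0,"rz": 0,"gripper": 1},
    {"dx": 34,"dy": 0,"dz": 0,"rx": 0,"ry": 0,"rz": 0,"gripper": 1}
  ]
}}

```text
t: 14.08
eef_pos: [0.4992, -0.19, 0.046]
ee_rot: [3.142, -0.0, 0.243]
force: [-0.5, -0.4, -2.5]
width: 0.0238
gripper_force: 54.9
```

```bash
cat >> h.py <<'E'
def jig():
    s=arm.get_state();p=np.array(s['eef_pos'])-[.6255,-.160,0];c,n=.9706,.2406
    F=s['force'];print('t',s['t'],'jig xyz',np.round([1000*(c*p[0]+n*p[1]),1000*(-n*p[0]+c*p[1]),1000*p[2]],2),'F',np.round([c*F[0]+n*F[1],-n*F[0]+c*F[1],F[2]],2),'rot',np.round(s['ee_rot'],4))
E
python3 - <<'E'
from h import *
jig();k=grab('top');g=grab('scene');jig()
hsv=cv2.cvtColor(k['im'],cv2.COLOR_BGR2HSV)
rr=cv2.inRange(hsv,(0,150,80),(8,255,255))|cv2.inRange(hsv,(172,150,80),(180,255,255));rr[:150]=0;rr[260:]=0;rr[:,:330]=0;rr[:,450:]=0
v,u=np.nonzero(rr);P=ray(k,u,v,.032)[:,:2];c=np.array(cv2.minEnclosingCircle((P*1000).astype(np.float32))[0])-[625.5,-160];print('roundel jig',.9706*c[0]+.2406*c[1],-.2406*c[0]+.9706*c[1])
E
```

```text
t 14.0833 jig xyz [-129.77    1.27   46.02] F [-0.59 -0.28 -2.5 ] rot [ 3.1416 -0.      0.2433]
t 14.1833 jig xyz [-129.88    1.25   46.03] F [-0.21 -0.77 -2.16] rot [ 3.1415e+00 -2.0000e-04  2.4330e-01]
roundel jig -1.7955749389648439 -2.880170202636719
```

Request:
{"api": "jog_arm", "payload": {
  "targets": [
    {"dx": 1.2,"dy": 0,"dz": 0,"rx": 0,"ry": 0,"rz": 0,"gripper": 1},
    {"dx": 2.4,"dy": 0,"dz": 0,"rx": 0,"ry": 0,"rz": 0,"gripper": 1},
    {"dx": 3.6,"dy": 0,"dz": 0,"rx": 0,"ry": 0,"rz": 0,"gripper": 1},
    {"dx": 4.8,"dy": 0,"dz": 0,"rx": 0,"ry": 0,"rz": 0,"gripper": 1},
    {"dx": 6,"dy": 0,"dz": 0,"rx": 0,"ry": 0,"rz": 0,"gripper": 1},
    {"dx": 7.2,"dy": 0,"dz": 0,"rx": 0,"ry": 0,"rz": 0,"gripper": 1},
    {"dx": 8.4,"dy": 0,"dz": 0,"rx": 0,"ry": 0,"rz": 0,"gripper": 1},
    {"dx": 9.6,"dy": 0,"dz": 0,"rx": 0,"ry": 0,"rz": 0,"gripper": 1}
  ]
}}

```text
t: 14.85
eef_pos: [0.5082, -0.1878, 0.0461]
ee_rot: [3.142, 0.0, 0.243]
force: [0.2, -0.1, -2.9]
width: 0.0236
gripper_force: 54.9
```

Request:
{"api": "jog_arm", "payload": {
  "targets": [
    {"dx": 0.6,"dy": 0,"dz": 0,"rx": 0,"ry": 0,"rz": 0,"gripper": 1},
    {"dx": 1.2,"dy": 0,"dz": 0,"rx": 0,"ry": 0,"rz": 0,"gripper": 1},
    {"dx": 1.8,"dy": 0,"dz": 0,"rx": 0,"ry": 0,"rz": 0,"gripper": 1},
    {"dx": 2.4,"dy": 0,"dz": 0,"rx": 0,"ry": 0,"rz": 0,"gripper": 1},
    {"dx": 3,"dy": 0,"dz": 0,"rx": 0,"ry": 0,"rz": 0,"gripper": 1},
    {"dx": 3.6,"dy": 0,"dz": 0,"rx": 0,"ry": 0,"rz": 0,"gripper": 1},
    {"dx": 4.2,"dy": 0,"dz": 0,"rx": 0,"ry": 0,"rz": 0,"gripper": 1},
    {"dx": 5,"dy": 0,"dz": 0,"rx": 0,"ry": 0,"rz": 0,"gripper": 1}
  ]
}}

```text
t: 15.52
eef_pos: [0.5118, -0.1867, 0.0459]
ee_rot: [-3.141, 0.002, 0.243]
force: [-6.0, -1.7, 1.0]
width: 0.0234
gripper_force: 54.9
```

```bash
python3 -c "
from h import *
jig()"
```

```text
t 15.5167 jig xyz [-116.8     1.4    45.88] F [-6.18 -0.17  0.95] rot [-3.1411e+00  2.0000e-03  2.4280e-01]
```

Bar contact felt (6 N), and the arm's compliance is about 4.5 N/mm. The stop is at least 9 mm on, so I take 6 mm first, then small steps.

Request:
{"api": "jog_arm", "payload": {
  "targets": [
    {"dx": 0.75,"dy": 0,"dz": 0,"rx": 0,"ry": 0,"rz": 0,"gripper": 1},
    {"dx": 1.5,"dy": 0,"dz": 0,"rx": 0,"ry": 0,"rz": 0,"gripper": 1},
    {"dx": 2.25,"dy": 0,"dz": 0,"rx": 0,"ry": 0,"rz": 0,"gripper": 1},
    {"dx": 3,"dy": 0,"dz": 0,"rx": 0,"ry": 0,"rz": 0,"gripper": 1},
    {"dx": 3.75,"dy": 0,"dz": 0,"rx": 0,"ry": 0,"rz": 0,"gripper": 1},
    {"dx": 4.5,"dy": 0,"dz": 0,"rx": 0,"ry": 0,"rz": 0,"gripper": 1},
    {"dx": 5.25,"dy": 0,"dz": 0,"rx": 0,"ry": 0,"rz": 0,"gripper": 1},
    {"dx": 6,"dy": 0,"dz": 0,"rx": 0,"ry": 0,"rz": 0,"gripper": 1}
  ]
}}

```text
t: 16.18
eef_pos: [0.5189, -0.1851, 0.046]
ee_rot: [3.142, 0.0, 0.243]
force: [-3.6, 0.2, -3.2]
width: 0.0239
gripper_force: 54.9
```

```bash
python3 -c "
from h import *
jig()"
```

```text
t 16.1833 jig xyz [-109.49    1.29   46.  ] F [-3.42  1.04 -3.25] rot [3.1416 0.     0.2433]
```

Request:
{"api": "jog_arm", "payload": {
  "targets": [
    {"dx": 0.25,"dy": 0,"dz": 0,"rx": 0,"ry": 0,"rz": 0,"gripper": 1},
    {"dx": 0.5,"dy": 0,"dz": 0,"rx": 0,"ry": 0,"rz": 0,"gripper": 1},
    {"dx": 0.75,"dy": 0,"dz": 0,"rx": 0,"ry": 0,"rz": 0,"gripper": 1},
    {"dx": 1.0,"dy": 0,"dz": 0,"rx": 0,"ry": 0,"rz": 0,"gripper": 1},
    {"dx": 1.25,"dy": 0,"dz": 0,"rx": 0,"ry": 0,"rz": 0,"gripper": 1},
    {"dx": 1.5,"dy": 0,"dz": 0,"rx": 0,"ry": 0,"rz": 0,"gripper": 1},
    {"dx": 1.75,"dy": 0,"dz": 0,"rx": 0,"ry": 0,"rz": 0,"gripper": 1},
    {"dx": 2,"dy": 0,"dz": 0,"rx": 0,"ry": 0,"rz": 0,"gripper": 1}
  ]
}}

```text
t: 16.85
eef_pos: [0.5208, -0.1847, 0.0461]
ee_rot: [3.142, -0.0, 0.243]
force: [-2.8, -0.1, -1.8]
width: 0.0236
gripper_force: 54.9
```

```bash
python3 -c "
from h import *
jig()"
```

```text
t 16.85 jig xyz [-107.58    1.25   46.08] F [-2.73  0.52 -1.84] rot [ 3.1416 -0.      0.2432]
```

Request:
{"api": "jog_arm", "payload": {
  "targets": [
    {"dx": 0.2,"dy": 0,"dz": 0,"rx": 0,"ry": 0,"rz": 0,"gripper": 1},
    {"dx": 0.4,"dy": 0,"dz": 0,"rx": 0,"ry": 0,"rz": 0,"gripper": 1},
    {"dx": 0.6,"dy": 0,"dz": 0,"rx": 0,"ry": 0,"rz": 0,"gripper": 1},
    {"dx": 0.8,"dy": 0,"dz": 0,"rx": 0,"ry": 0,"rz": 0,"gripper": 1},
    {"dx": 1.0,"dy": 0,"dz": 0,"rx": 0,"ry": 0,"rz": 0,"gripper": 1},
    {"dx": 1.2,"dy": 0,"dz": 0,"rx": 0,"ry": 0,"rz": 0,"gripper": 1},
    {"dx": 1.4,"dy": 0,"dz": 0,"rx": 0,"ry": 0,"rz": 0,"gripper": 1},
    {"dx": 1.5,"dy": 0,"dz": 0,"rx": 0,"ry": 0,"rz": 0,"gripper": 1}
  ]
}}

```text
t: 17.52
eef_pos: [0.5222, -0.1843, 0.0461]
ee_rot: [3.142, 0.0, 0.243]
force: [-3.0, -1.0, -3.3]
width: 0.0234
gripper_force: 54.9
```

Request:
{"api": "jog_arm", "payload": {
  "targets": [
    {"dx": 0.2,"dy": 0,"dz": 0,"rx": 0,"ry": 0,"rz": 0,"gripper": 1},
    {"dx": 0.4,"dy": 0,"dz": 0,"rx": 0,"ry": 0,"rz": 0,"gripper": 1},
    {"dx": 0.6,"dy": 0,"dz": 0,"rx": 0,"ry": 0,"rz": 0,"gripper": 1},
    {"dx": 0.8,"dy": 0,"dz": 0,"rx": 0,"ry": 0,"rz": 0,"gripper": 1},
    {"dx": 1.0,"dy": 0,"dz": 0,"rx": 0,"ry": 0,"rz": 0,"gripper": 1},
    {"dx": 1.2,"dy": 0,"dz": 0,"rx": 0,"ry": 0,"rz": 0,"gripper": 1},
    {"dx": 1.4,"dy": 0,"dz": 0,"rx": 0,"ry": 0,"rz": 0,"gripper": 1},
    {"dx": 1.5,"dy": 0,"dz": 0,"rx": 0,"ry": 0,"rz": 0,"gripper": 1}
  ]
}}

```text
t: 18.18
eef_pos: [0.5236, -0.1839, 0.046]
ee_rot: [-3.142, 0.0, 0.243]
force: [-3.0, -0.7, -3.1]
width: 0.0239
gripper_force: 54.9
```

Request:
{"api": "jog_arm", "payload": {
  "targets": [
    {"dx": 0.2,"dy": 0,"dz": 0,"rx": 0,"ry": 0,"rz": 0,"gripper": 1},
    {"dx": 0.4,"dy": 0,"dz": 0,"rx": 0,"ry": 0,"rz": 0,"gripper": 1},
    {"dx": 0.6,"dy": 0,"dz": 0,"rx": 0,"ry": 0,"rz": 0,"gripper": 1},
    {"dx": 0.8,"dy": 0,"dz": 0,"rx": 0,"ry": 0,"rz": 0,"gripper": 1},
    {"dx": 1.0,"dy": 0,"dz": 0,"rx": 0,"ry": 0,"rz": 0,"gripper": 1},
    {"dx": 1.2,"dy": 0,"dz": 0,"rx": 0,"ry": 0,"rz": 0,"gripper": 1},
    {"dx": 1.4,"dy": 0,"dz": 0,"rx": 0,"ry": 0,"rz": 0,"gripper": 1},
    {"dx": 1.5,"dy": 0,"dz": 0,"rx": 0,"ry": 0,"rz": 0,"gripper": 1}
  ]
}}

```text
t: 18.85
eef_pos: [0.5251, -0.1836, 0.0461]
ee_rot: [3.142, -0.0, 0.243]
force: [-2.5, 0.1, -2.3]
width: 0.024
gripper_force: 54.9
```

Request:
{"api": "jog_arm", "payload": {
  "targets": [
    {"dx": 0.2,"dy": 0,"dz": 0,"rx": 0,"ry": 0,"rz": 0,"gripper": 1},
    {"dx": 0.4,"dy": 0,"dz": 0,"rx": 0,"ry": 0,"rz": 0,"gripper": 1},
    {"dx": 0.6,"dy": 0,"dz": 0,"rx": 0,"ry": 0,"rz": 0,"gripper": 1},
    {"dx": 0.8,"dy": 0,"dz": 0,"rx": 0,"ry": 0,"rz": 0,"gripper": 1},
    {"dx": 1.0,"dy": 0,"dz": 0,"rx": 0,"ry": 0,"rz": 0,"gripper": 1},
    {"dx": 1.2,"dy": 0,"dz": 0,"rx": 0,"ry": 0,"rz": 0,"gripper": 1},
    {"dx": 1.4,"dy": 0,"dz": 0,"rx": 0,"ry": 0,"rz": 0,"gripper": 1},
    {"dx": 1.5,"dy": 0,"dz": 0,"rx": 0,"ry": 0,"rz": 0,"gripper": 1}
  ]
}}

```text
t: 19.52
eef_pos: [0.5266, -0.1832, 0.0461]
ee_rot: [3.142, -0.0, 0.243]
force: [-3.4, -1.1, -2.7]
width: 0.0238
gripper_force: 54.9
```

Request:
{"api": "jog_arm", "payload": {
  "targets": [
    {"dx": 0.2,"dy": 0,"dz": 0,"rx": 0,"ry": 0,"rz": 0,"gripper": 1},
    {"dx": 0.4,"dy": 0,"dz": 0,"rx": 0,"ry": 0,"rz": 0,"gripper": 1},
    {"dx": 0.6,"dy": 0,"dz": 0,"rx": 0,"ry": 0,"rz": 0,"gripper": 1},
    {"dx": 0.8,"dy": 0,"dz": 0,"rx": 0,"ry": 0,"rz": 0,"gripper": 1},
    {"dx": 1.0,"dy": 0,"dz": 0,"rx": 0,"ry": 0,"rz": 0,"gripper": 1},
    {"dx": 1.2,"dy": 0,"dz": 0,"rx": 0,"ry": 0,"rz": 0,"gripper": 1},
    {"dx": 1.4,"dy": 0,"dz": 0,"rx": 0,"ry": 0,"rz": 0,"gripper": 1},
    {"dx": 1.5,"dy": 0,"dz": 0,"rx": 0,"ry": 0,"rz": 0,"gripper": 1}
  ]
}}

```text
t: 20.18
eef_pos: [0.528, -0.1829, 0.046]
ee_rot: [3.142, -0.0, 0.243]
force: [-3.2, -0.8, -2.1]
width: 0.0239
gripper_force: 54.9
```

Request:
{"api": "jog_arm", "payload": {
  "targets": [
    {"dx": 0.2,"dy": 0,"dz": 0,"rx": 0,"ry": 0,"rz": 0,"gripper": 1},
    {"dx": 0.4,"dy": 0,"dz": 0,"rx": 0,"ry": 0,"rz": 0,"gripper": 1},
    {"dx": 0.6,"dy": 0,"dz": 0,"rx": 0,"ry": 0,"rz": 0,"gripper": 1},
    {"dx": 0.8,"dy": 0,"dz": 0,"rx": 0,"ry": 0,"rz": 0,"gripper": 1},
    {"dx": 1.0,"dy": 0,"dz": 0,"rx": 0,"ry": 0,"rz": 0,"gripper": 1},
    {"dx": 1.2,"dy": 0,"dz": 0,"rx": 0,"ry": 0,"rz": 0,"gripper": 1},
    {"dx": 1.4,"dy": 0,"dz": 0,"rx": 0,"ry": 0,"rz": 0,"gripper": 1},
    {"dx": 1.5,"dy": 0,"dz": 0,"rx": 0,"ry": 0,"rz": 0,"gripper": 1}
  ]
}}

```text
t: 20.85
eef_pos: [0.5286, -0.1826, 0.046]
ee_rot: [-3.141, 0.001, 0.243]
force: [-6.0, -1.1, 0.6]
width: 0.0236
gripper_force: 54.9
```

The stop is felt: it moved 0.7 mm of the 1.5 mm commanded and the force rose to about 6 N. Adding a little more, then holding.

Request:
{"api": "jog_arm", "payload": {
  "targets": [
    {"dx": 0.2,"dy": 0,"dz": 0,"rx": 0,"ry": 0,"rz": 0,"gripper": 1},
    {"dx": 0.4,"dy": 0,"dz": 0,"rx": 0,"ry": 0,"rz": 0,"gripper": 1},
    {"dx": 0.5,"dy": 0,"dz": 0,"rx": 0,"ry": 0,"rz": 0,"gripper": 1},
    {"dx": 0.5,"dy": 0,"dz": 0,"rx": 0,"ry": 0,"rz": 0,"gripper": 1},
    {"dx": 0.5,"dy": 0,"dz": 0,"rx": 0,"ry": 0,"rz": 0,"gripper": 1},
    {"dx": 0.5,"dy": 0,"dz": 0,"rx": 0,"ry": 0,"rz": 0,"gripper": 1},
    {"dx": 0.5,"dy": 0,"dz": 0,"rx": 0,"ry": 0,"rz": 0,"gripper": 1},
    {"dx": 0.5,"dy": 0,"dz": 0,"rx": 0,"ry": 0,"rz": 0,"gripper": 1}
  ]
}}

```text
t: 21.52
eef_pos: [0.5287, -0.1826, 0.0459]
ee_rot: [-3.141, 0.002, 0.243]
force: [-7.2, -2.2, 1.6]
width: 0.0237
gripper_force: 54.9
```

Request:
{"api": "jog_arm", "payload": {
  "targets": [
    {"dx": 0.2,"dy": 0,"dz": 0,"rx": 0,"ry": 0,"rz": 0,"gripper": 1},
    {"dx": 0.4,"dy": 0,"dz": 0,"rx": 0,"ry": 0,"rz": 0,"gripper": 1},
    {"dx": 0.6,"dy": 0,"dz": 0,"rx": 0,"ry": 0,"rz": 0,"gripper": 1},
    {"dx": 0.8,"dy": 0,"dz": 0,"rx": 0,"ry": 0,"rz": 0,"gripper": 1},
    {"dx": 0.8,"dy": 0,"dz": 0,"rx": 0,"ry": 0,"rz": 0,"gripper": 1},
    {"dx": 0.8,"dy": 0,"dz": 0,"rx": 0,"ry": 0,"rz": 0,"gripper": 1},
    {"dx": 0.8,"dy": 0,"dz": 0,"rx": 0,"ry": 0,"rz": 0,"gripper": 1},
    {"dx": 0.8,"dy": 0,"dz": 0,"rx": 0,"ry": 0,"rz": 0,"gripper": 1}
  ]
}}

```text
t: 22.18
eef_pos: [0.5288, -0.1825, 0.0459]
ee_rot: [-3.141, 0.003, 0.242]
force: [-10.1, -2.7, 3.2]
width: 0.0237
gripper_force: 54.9
```

```bash
python3 -c "
from h import *
jig()"
```

```text
t 22.1833 jig xyz [-99.31   1.42  45.87] F [-10.42  -0.15   3.22] rot [-3.1408  0.0032  0.2425]
```

10.4 N pressed; holding it for one call, then drawing straight back.

Request:
{"api": "jog_arm", "payload": {
  "targets": [
    {"dx": 0,"dy": 0,"dz": 0,"rx": 0,"ry": 0,"rz": 0,"gripper": 1},
    {"dx": 0,"dy": 0,"dz": 0,"rx": 0,"ry": 0,"rz": 0,"gripper": 1},
    {"dx": 0,"dy": 0,"dz": 0,"rx": 0,"ry": 0,"rz": 0,"gripper": 1},
    {"dx": 0,"dy": 0,"dz": 0,"rx": 0,"ry": 0,"rz": 0,"gripper": 1},
    {"dx": 0,"dy": 0,"dz": 0,"rx": 0,"ry": 0,"rz": 0,"gripper": 1},
    {"dx": 0,"dy": 0,"dz": 0,"rx": 0,"ry": 0,"rz": 0,"gripper": 1},
    {"dx": 0,"dy": 0,"dz": 0,"rx": 0,"ry": 0,"rz": 0,"gripper": 1},
    {"dx": 0,"dy": 0,"dz": 0,"rx": 0,"ry": 0,"rz": 0,"gripper": 1}
  ]
}}

```text
t: 22.85
eef_pos: [0.5287, -0.1826, 0.0459]
ee_rot: [-3.141, 0.003, 0.242]
force: [-9.1, -3.5, 2.6]
width: 0.0236
gripper_force: 54.9
```

Request:
{"api": "jog_arm", "payload": {
  "targets": [
    {"dx": -0.5,"dy": 0,"dz": 0,"rx": 0,"ry": 0,"rz": 0,"gripper": 1},
    {"dx": -1.2,"dy": 0,"dz": 0,"rx": 0,"ry": 0,"rz": 0,"gripper": 1},
    {"dx": -2,"dy": 0,"dz": 0,"rx": 0,"ry": 0,"rz": 0,"gripper": 1},
    {"dx": -3,"dy": 0,"dz": 0,"rx": 0,"ry": 0,"rz": 0,"gripper": 1},
    {"dx": -5,"dy": 0,"dz": 0,"rx": 0,"ry": 0,"rz": 0,"gripper": 1},
    {"dx": -8,"dy": 0,"dz": 0,"rx": 0,"ry": 0,"rz": 0,"gripper": 1},
    {"dx": -12,"dy": 0,"dz": 0,"rx": 0,"ry": 0,"rz": 0,"gripper": 1},
    {"dx": -16,"dy": 0,"dz": 0,"rx": 0,"ry": 0,"rz": 0,"gripper": 1}
  ]
}}

```text
t: 23.52
eef_pos: [0.5154, -0.186, 0.0462]
ee_rot: [3.141, -0.001, 0.243]
force: [0.4, 0.9, -2.8]
width: 0.0238
gripper_force: 54.9
```

Request:
{"api": "jog_arm", "payload": {
  "targets": [
    {"dx": -6,"dy": 0,"dz": 0,"rx": 0,"ry": 0,"rz": 0,"gripper": 1},
    {"dx": -13,"dy": 0,"dz": 0,"rx": 0,"ry": 0,"rz": 0,"gripper": 1},
    {"dx": -21,"dy": 0,"dz": 0,"rx": 0,"ry": 0,"rz": 0,"gripper": 1},
    {"dx": -30,"dy": 0,"dz": 0,"rx": 0,"ry": 0,"rz": 0,"gripper": 1},
    {"dx": -40,"dy": 0,"dz": 0,"rx": 0,"ry": 0,"rz": 0,"gripper": 1},
    {"dx": -50,"dy": 0,"dz": 0,"rx": 0,"ry": 0,"rz": 0,"gripper": 1},
    {"dx": -59,"dy": 0,"dz": 0,"rx": 0,"ry": 0,"rz": 0,"gripper": 1},
    {"dx": -65,"dy": 0,"dz": 0,"rx": 0,"ry": 0,"rz": 0,"gripper": 1}
  ]
}}

```text
t: 24.18
eef_pos: [0.4506, -0.202, 0.0461]
ee_rot: [-3.141, 0.0, 0.243]
force: [0.2, 0.7, -2.6]
width: 0.0238
gripper_force: 54.9
```

```bash
python3 - <<'E'
from h import *
jig()
f=grab('wrist');g=grab('scene');k=grab('top')
w=f['im'][0:270,130:430];c=cv2.resize(g['im'][200:320,60:200],None,fx=3.4,fy=3.4,interpolation=cv2.INTER_CUBIC)
o=np.zeros((480,780,3),np.uint8);o[:270,:300]=w;o[:c.shape[0],300:300+c.shape[1]]=c
o[270:480,:225]=cv2.resize(k['im'][165:235,345:420],None,fx=3,fy=3)
cv2.imwrite('pics/seat.png',o)
rel([.4754,.1999,.1160],.0912)
E
```

```text
t 24.1833 jig xyz [-179.9     1.34   46.09] F [ 0.34  0.69 -2.63] rot [-3.1414e+00  4.0000e-04  2.4270e-01]
d [ 119.5 -384.3  -69.7] r [ 1.000e-04 -4.000e-04  1.517e-01]
```

View pics/seat.png

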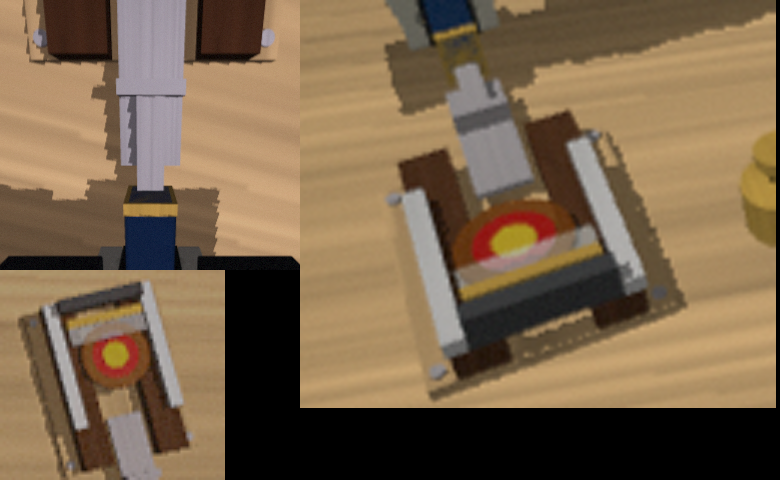

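The roundel is seated under the clear lip against the bar, and the blade is out with a gap behind the glass (scene crop: disc 515,240, blade tip 500,185). Lifting and returning to the mat.

Request:
{"api": "jog_arm", "payload": {
  "targets": [
    {"dx": 0,"dy": 0,"dz": -2,"rx": 0,"ry": 0,"rz": 0,"gripper": 1},
    {"dx": 0,"dy": 0,"dz": -8,"rx": 0,"ry": 0,"rz": 0,"gripper": 1},
    {"dx": 0,"dy": 0,"dz": -18,"rx": 0,"ry": 0,"rz": 0,"gripper": 1},
    {"dx": 0,"dy": 0,"dz": -30,"rx": 0,"ry": 0,"rz": 0,"gripper": 1},
    {"dx": 0,"dy": 0,"dz": -42,"rx": 0,"ry": 0,"rz": 0,"gripper": 1},
    {"dx": 0,"dy": 0,"dz": -54,"rx": 0,"ry": 0,"rz": 0,"gripper": 1},
    {"dx": 0,"dy": 0,"dz": -64,"rx": 0,"ry": 0,"rz": 0,"gripper": 1},
    {"dx": 0,"dy": 0,"dz": -70,"rx": 0,"ry": 0,"rz": 0,"gripper": 1}
  ]
}}

```text
t: 25.0
eef_pos: [0.4531, -0.2017, 0.1177]
ee_rot: [3.141, -0.002, 0.244]
force: [-0.1, 0.7, -1.8]
width: 0.0237
gripper_force: 54.9
```

Request:
{"api": "jog_arm", "payload": {
  "targets": [
    {"dx": 1.6,"dy": -5,"dz": 0,"rx": 0,"ry": 0,"rz": 0,"gripper": 1},
    {"dx": 5,"dy": -17,"dz": 0,"rx": 0,"ry": 0,"rz": 0,"gripper": 1},
    {"dx": 11,"dy": -37,"dz": 0,"rx": 0,"ry": 0,"rz": 0,"gripper": 1},
    {"dx": 19,"dy": -62,"dz": 0,"rx": 0,"ry": 0,"rz": 0,"gripper": 1},
    {"dx": 28,"dy": -90,"dz": 0,"rx": 0,"ry": 0,"rz": 0,"gripper": 1},
    {"dx": 37,"dy": -120,"dz": 0,"rx": 0,"ry": 0,"rz": 0,"gripper": 1},
    {"dx": 46.5,"dy": -150,"dz": 0,"rx": 0,"ry": 0,"rz": 0,"gripper": 1},
    {"dx": 56,"dy": -180,"dz": 0,"rx": 0,"ry": 0,"rz": 0,"gripper": 1}
  ]
}}

```text
t: 25.67
eef_pos: [0.4626, -0.0118, 0.1157]
ee_rot: [-3.142, 0.001, 0.243]
force: [0.3, -0.4, -2.5]
width: 0.0236
gripper_force: 54.9
```

Request:
{"api": "jog_arm", "payload": {
  "targets": [
    {"dx": 9,"dy": -30,"dz": 0,"rx": 0,"ry": 0,"rz": 0,"gripper": 1},
    {"dx": 19,"dy": -60,"dz": 0,"rx": 0,"ry": 0,"rz": 0,"gripper": 1},
    {"dx": 28,"dy": -90,"dz": 0,"rx": 0,"ry": 0,"rz": 0,"gripper": 1},
    {"dx": 37,"dy": -120,"dz": 0,"rx": 0,"ry": 0,"rz": 0,"gripper": 1},
    {"dx": 46,"dy": -148,"dz": 0,"rx": 0,"ry": 0,"rz": 0,"gripper": 1},
    {"dx": 54,"dy": -173,"dz": 0,"rx": 0,"ry": 0,"rz": 0,"gripper": 1},
    {"dx": 60,"dy": -192,"dz": 0,"rx": 0,"ry": 0,"rz": 0,"gripper": 1},
    {"dx": 63,"dy": -202,"dz": 0,"rx": 0,"ry": 0,"rz": 0,"gripper": 1}
  ]
}}

```text
t: 26.33
eef_pos: [0.4755, 0.2004, 0.1155]
ee_rot: [3.142, 0.0, 0.245]
force: [0.4, -0.9, -2.7]
width: 0.0236
gripper_force: 54.9
```

Request:
{"api": "jog_arm", "payload": {
  "targets": [
    {"dx": 0.5,"dy": -2,"dz": 0,"rx": 0,"ry": 0,"rz": 0.01,"gripper": 1},
    {"dx": 0.5,"dy": -2,"dz": 0,"rx": 0,"ry": 0,"rz": 0.04,"gripper": 1},
    {"dx": 0.5,"dy": -2,"dz": 0,"rx": 0,"ry": 0,"rz": 0.08,"gripper": 1},
    {"dx": 0.5,"dy": -2,"dz": 0,"rx": 0,"ry": 0,"rz": 0.12,"gripper": 1},
    {"dx": 0.5,"dy": -2,"dz": 0,"rx": 0,"ry": 0,"rz": 0.145,"gripper": 1},
    {"dx": 0.5,"dy": -2,"dz": 0,"rx": 0,"ry": 0,"rz": 0.152,"gripper": 1},
    {"dx": 0.5,"dy": -2,"dz": 0,"rx": 0,"ry": 0,"rz": 0.152,"gripper": 1},
    {"dx": 0.5,"dy": -2,"dz": 0,"rx": 0,"ry": 0,"rz": 0.152,"gripper": 1}
  ]
}}

```text
t: 27.0
eef_pos: [0.4754, 0.1992, 0.1159]
ee_rot: [3.141, 0.0, 0.091]
force: [0.2, 0.2, -2.2]
width: 0.0237
gripper_force: 54.9
```

```bash
python3 - <<'E'
from h import *
print(arm.get_state()['force'],arm.get_state()['ee_rot']);rel([.4754,.1999,.0327],.0912)
f=grab('wrist');p,R=tool();C=cloud(f)
for v in (0,10,20,30,40,50,60,88,208,225):print(v,[(R.inv().apply(C[v,u]-p)*1000).round(0).tolist() for u in (270,290)])
E
```

```text
[ 0.15586413  0.22268518 -2.17469477] [3.14138555e+00 3.58232919e-04 9.13092805e-02]
d [ 0.  -0.7 83.2] r [0.0002 0.0004 0.0001]
0 [[132.0, -4.0, 25.0], [132.0, 5.0, 25.0]]
10 [[128.0, -4.0, 25.0], [127.0, 5.0, 22.0]]
20 [[124.0, -4.0, 24.0], [124.0, 5.0, 25.0]]
30 [[120.0, -4.0, 24.0], [119.0, 5.0, 23.0]]
40 [[115.0, -4.0, 24.0], [115.0, 5.0, 24.0]]
50 [[111.0, -4.0, 24.0], [111.0, 5.0, 25.0]]
60 [[107.0, -5.0, 25.0], [107.0, 5.0, 23.0]]
88 [[93.0, -4.0, 9.0], [93.0, 5.0, 10.0]]
208 [[41.0, -4.0, -9.0], [41.0, 5.0, -8.0]]
225 [[33.0, -4.0, -7.0], [33.0, 5.0, -8.0]]
```

Request:
{"api": "jog_arm", "payload": {
  "targets": [
    {"dx": 0,"dy": -0.7,"dz": 3,"rx": 0,"ry": 0,"rz": 0,"gripper": 1},
    {"dx": 0,"dy": -0.7,"dz": 10,"rx": 0,"ry": 0,"rz": 0,"gripper": 1},
    {"dx": 0,"dy": -0.7,"dz": 22,"rx": 0,"ry": 0,"rz": 0,"gripper": 1},
    {"dx": 0,"dy": -0.7,"dz": 36,"rx": 0,"ry": 0,"rz": 0,"gripper": 1},
    {"dx": 0,"dy": -0.7,"dz": 50,"rx": 0,"ry": 0,"rz": 0,"gripper": 1},
    {"dx": 0,"dy": -0.7,"dz": 62,"rx": 0,"ry": 0,"rz": 0,"gripper": 1},
    {"dx": 0,"dy": -0.7,"dz": 71,"rx": 0,"ry": 0,"rz": 0,"gripper": 1},
    {"dx": 0,"dy": -0.7,"dz": 76,"rx": 0,"ry": 0,"rz": 0,"gripper": 1}
  ]
}}

```text
t: 27.72
eef_pos: [0.4749, 0.2, 0.0385]
ee_rot: [3.14, 0.002, 0.091]
force: [-1.0, 0.1, -1.9]
width: 0.0238
gripper_force: 54.9
```

Request:
{"api": "jog_arm", "payload": {
  "targets": [
    {"dx": 0,"dy": 0,"dz": 2,"rx": 0,"ry": 0,"rz": 0,"gripper": 1},
    {"dx": 0,"dy": 0,"dz": 3.5,"rx": 0,"ry": 0,"rz": 0,"gripper": 1},
    {"dx": 0,"dy": 0,"dz": 4.5,"rx": 0,"ry": 0,"rz": 0,"gripper": 1},
    {"dx": 0,"dy": 0,"dz": 5.5,"rx": 0,"ry": 0,"rz": 0,"gripper": 1},
    {"dx": 0,"dy": 0,"dz": 6.2,"rx": 0,"ry": 0,"rz": 0,"gripper": 1},
    {"dx": 0,"dy": 0,"dz": 6.8,"rx": 0,"ry": 0,"rz": 0,"gripper": 1},
    {"dx": 0,"dy": 0,"dz": 6.8,"rx": 0,"ry": 0,"rz": 0,"gripper": 1},
    {"dx": 0,"dy": 0,"dz": 6.8,"rx": 0,"ry": 0,"rz": 0,"gripper": 1}
  ]
}}

```text
t: 28.38
eef_pos: [0.4756, 0.2005, 0.0334]
ee_rot: [-3.141, -0.0, 0.091]
force: [0.6, -0.2, -3.3]
width: 0.0237
gripper_force: 54.9
```

Request:
{"api": "jog_arm", "payload": {
  "targets": [
    {"dx": 0,"dy": 0,"dz": 0.3,"rx": 0,"ry": 0,"rz": 0,"gripper": 1},
    {"dx": 0,"dy": 0,"dz": 0.6,"rx": 0,"ry": 0,"rz": 0,"gripper": 1},
    {"dx": 0,"dy": 0,"dz": 0.9,"rx": 0,"ry": 0,"rz": 0,"gripper": 1},
    {"dx": 0,"dy": 0,"dz": 1.2,"rx": 0,"ry": 0,"rz": 0,"gripper": 1},
    {"dx": 0,"dy": 0,"dz": 1.4,"rx": 0,"ry": 0,"rz": 0,"gripper": 1},
    {"dx": 0,"dy": 0,"dz": 1.4,"rx": 0,"ry": 0,"rz": 0,"gripper": 1},
    {"dx": 0,"dy": 0,"dz": 1.4,"rx": 0,"ry": 0,"rz": 0,"gripper": 1},
    {"dx": 0,"dy": 0,"dz": 1.4,"rx": 0,"ry": 0,"rz": 0,"gripper": 1}
  ]
}}

```text
t: 29.05
eef_pos: [0.4756, 0.2006, 0.0327]
ee_rot: [-3.141, -0.0, 0.092]
force: [-4.1, -0.7, 8.9]
width: 0.0236
gripper_force: 54.9
```

Contact on the mat (about 11 N). Easing the grip, opening and rising.

Request:
{"api": "jog_arm", "payload": {
  "force": 10,
  "targets": [
    {"dx": 0,"dy": 0,"dz": -0.5,"rx": 0,"ry": 0,"rz": 0,"gripper": 1},
    {"dx": 0,"dy": 0,"dz": -0.5,"rx": 0,"ry": 0,"rz": 0,"gripper": 1},
    {"dx": 0,"dy": 0,"dz": -0.5,"rx": 0,"ry": 0,"rz": 0,"gripper": 0.7},
    {"dx": 0,"dy": 0,"dz": -0.5,"rx": 0,"ry": 0,"rz": 0,"gripper": 0.6},
    {"dx": 0,"dy": 0,"dz": -0.5,"rx": 0,"ry": 0,"rz": 0,"gripper": 0.4},
    {"dx": 0,"dy": 0,"dz": -0.5,"rx": 0,"ry": 0,"rz": 0,"gripper": 0.2},
    {"dx": 0,"dy": 0,"dz": -0.5,"rx": 0,"ry": 0,"rz": 0,"gripper": 0.2},
    {"dx": 0,"dy": 0,"dz": -0.5,"rx": 0,"ry": 0,"rz": 0,"gripper": 0.2}
  ]
}}

```text
t: 29.72
eef_pos: [0.4756, 0.2005, 0.0323]
ee_rot: [3.142, 0.0, 0.091]
force: [-0.3, -0.6, -0.1]
width: 0.0539
gripper_force: 0.0
```

Request:
{"api": "jog_arm", "payload": {
  "targets": [
    {"dx": 0,"dy": 0,"dz": -2,"rx": 0,"ry": 0,"rz": 0,"gripper": 0.2},
    {"dx": 0,"dy": 0,"dz": -8,"rx": 0,"ry": 0,"rz": 0,"gripper": 0.1},
    {"dx": 0,"dy": 0,"dz": -20,"rx": 0,"ry": 0,"rz": 0,"gripper": 0.1},
    {"dx": 0,"dy": 0,"dz": -40,"rx": 0,"ry": 0,"rz": 0,"gripper": 0.1},
    {"dx": 0,"dy": 0,"dz": -65,"rx": 0,"ry": 0,"rz": 0,"gripper": 0.1},
    {"dx": 0,"dy": 0,"dz": -95,"rx": 0,"ry": 0,"rz": 0,"gripper": 0.1},
    {"dx": 0,"dy": 0,"dz": -125,"rx": 0,"ry": 0,"rz": 0,"gripper": 0.1},
    {"dx": 0,"dy": 0,"dz": -150,"rx": 0,"ry": 0,"rz": 0,"gripper": 0.1}
  ]
}}

```text
t: 30.38
eef_pos: [0.4758, 0.2005, 0.1852]
ee_rot: [-3.141, -0.002, 0.091]
force: [0.4, 1.3, -1.3]
width: 0.0788
gripper_force: 0.0
```

Request:
{"api": "jog_arm", "payload": {
  "targets": [
    {"dx": 0,"dy": 0,"dz": -20,"rx": 0,"ry": 0,"rz": 0,"gripper": 0.1},
    {"dx": 0,"dy": 0,"dz": -35,"rx": 0,"ry": 0,"rz": 0,"gripper": 0.1},
    {"dx": 0,"dy": 0,"dz": -45,"rx": 0,"ry": 0,"rz": 0,"gripper": 0.1},
    {"dx": 0,"dy": 0,"dz": -50,"rx": 0,"ry": 0,"rz": 0,"gripper": 0.1},
    {"dx": 0,"dy": 0,"dz": -50,"rx": 0,"ry": 0,"rz": 0,"gripper": 0.1},
    {"dx": 0,"dy": 0,"dz": -50,"rx": 0,"ry": 0,"rz": 0,"gripper": 0.1},
    {"dx": 0,"dy": 0,"dz": -50,"rx": 0,"ry": 0,"rz": 0,"gripper": 0.1},
    {"dx": 0,"dy": 0,"dz": -50,"rx": 0,"ry": 0,"rz": 0,"gripper": 0.1}
  ]
}}

```text
t: 31.05
eef_pos: [0.4751, 0.2002, 0.2312]
ee_rot: [3.14, 0.002, 0.091]
force: [-0.6, 0.4, -0.3]
width: 0.079
gripper_force: 0.0
```

```bash
python3 - <<'E'
from h import *
g=grab('scene')
cv2.imwrite('pics/end.png',cv2.resize(g['im'][150:330,60:460],None,fx=2,fy=2,interpolation=cv2.INTER_CUBIC))
print(arm.get_state()['force'],arm.get_state()['t'])
E
```

```text
[ 0.10238747 -0.1072659   0.12523361] 31.1
```

View pics/end.png

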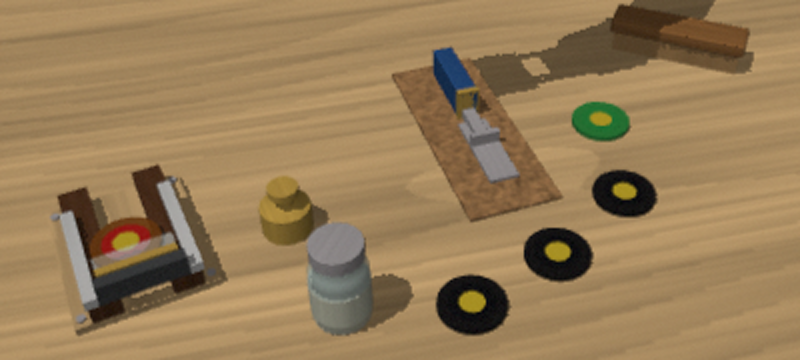

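The paddle lies flat on the mat (crop 475,115), the roundel is seated under the lip (125,240), and the bystanders have not moved. Handing in.

```bash
python3 -c "
from station import arm
print(arm.job_done())"
```

```text
the job is handed in; nothing more can be done
None
```

The job is done and handed in at about 31 s: the roundel is seated under the lip with the bar at its stop, pressed there at about 10 N for over half a second, and the paddle is back flat on the mat and released, with the jar, weight and brush untouched.

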